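Ready a small engine for its bench run

TASK

Get the engine on the stand ready for its bench run: push the two bent hitch pins through its mounting eyes from the outside, one on the left and one on the right, each fully home with its bend up against the bracket, and put every hand tool that is lying on the stand's bed into the steel tool tray. Only when that is done, pull the choke knob out to its middle click (half choke) and leave it there. Leave the saddle, the mug and the oil bottle where they are.

Things in the scene. Friction and masses are not known exactly. Their poses are not given: they have to be found in the camera images.
- stand: Run-in stand with a small engine mounted on it, fixed to the bench. Origin on the bench top; x points away from the choke side (about robot +x), y left, z up. Grey bed plate 10 mm thick, x -290 to +240 mm, y -185 to +185 mm. Crankcase 170 mm wide, from x = 5 mm back, up to z = 150 mm; finned cylinder and tank behind x = 10 mm, up to z = 320 mm. Air cleaner at x above -45 mm, y up to 68 mm.
- hole_left (a point): Mouth (centre) of the left mounting hole: 16 mm wide, at stand x = -60, y = 118, z = 70 mm, running along the stand's -y through outer plate (y 118 to 110 mm), engine eye (107 to 83) and inner plate (80 to 72), all lined up. The upright plates are 44 mm wide, tops at z = 95 mm; the eye is a 40 mm square block. Axes as the stand's. The pin goes in from here towards -y.
- hole_right (a point): Mouth (centre) of the right mounting hole, the mirror image of the left one, at stand x = -60, y = -118, z = 70 mm. Axes as the stand's. The pin goes in from here towards the stand's +y.
- choke_knob (a point): Centre of the round black choke knob, 34 mm across, 16 mm thick, on a horizontal 8 mm steel rod 150 mm above the bench, on the robot's side of the carburettor (46 mm wide, z 120 to 180 mm, front at stand x = -50 mm, rod guide to -61 mm). It is pulled out along the stand's -x. Fully in, its centre is at stand x = -90 mm. Axes as the stand's.
- choke (a joint): How far the choke rod is pulled out, m: 0 fully in, 0.015 the middle click (half choke), 0.030 fully out. A sprung detent holds it at each of the three; it takes about 5 N to leave a click, and let go within about 5 mm of a click it snaps into it.
- pin_a_centre (a point): Bent steel hitch pin, 130 g: round shank 12 mm thick, rounded tip, bent at a right angle into a 48 mm handle, lying flat. Point on its axis, 50 mm from the handle's axis, 56 mm from the tip; x along the shank to the tip, y from the bend along the handle. Home: the handle touches the outer plate, this point is 44 mm inside the hole's mouth; let go, the pin lies loose in the holes, handle hanging.
- pin_b_centre (a point): The second hitch pin, the same as pin_a; either pin may go in either side.
- spanner_centre (a point): Steel spanner, 165 mm long, 140 g, lying flat (may be absent). This point is the middle of its shaft (15 mm wide, 9 mm thick), 5 mm above its underside; x along the shaft.
- screwdriver_grip (a point): Black-handled screwdriver, 110 g, lying down (may be absent). This point is the middle of its square handle (26 x 26 mm, 95 mm long), 13 mm above its underside; x points along it to the blade, whose end is 124 mm from here.
- plug_spanner_centre (a point): Dark tubular spark-plug spanner, 160 g, lying down (may be absent). This point is the middle of its tube (22 mm across, 96 mm long), 11 mm above its underside; x along the tube; a 90 mm cross bar, 8 mm thick, goes through the tube 36 mm from here towards -x.
- tray: Open steel tool tray on the bench to the robot's right, fixed, 300 mm (its x) x 260 mm (its y), 50 mm high, 4 mm walls and floor. Origin at the centre of its underside, z up.
- saddle_nose (a point): The nose of a brown leather bicycle saddle lying upright on the bench, 290 mm long, 150 mm wide, 80 mm high; x points back along the saddle: leave alone.
- mug: A white mug, 82 mm across, 95 mm high; origin under its centre: leave alone.
- oil_bottle: A grey oil bottle, 70 mm across, 190 mm high; origin under its centre: leave alone.
Things that resemble listed ones, but are neither listed nor needed, are in the scene too. What is shaped like the part that bears spanner_centre but yellow is not meant.

How it is judged (in metres and radians):
On the way, in this order (a step that is already met when the one before it is completed fails the run):
1. both pins are home in the two mounting eyes and every tool is in the tray (((y of pin_a_centre in the frame of stand between 0.066 and 0.086 m and x of pin_a_centre in the frame of stand between -0.067 and -0.053 m and z of pin_a_centre in the frame of stand between 0.062 and 0.077 m and angle between the x axis of each of pin_a_centre, pin_b_centre and the y axis of stand, either way round below 0.12 rad and y of pin_b_centre in the frame of stand between -0.086 and -0.066 m and x of pin_b_centre in the frame of stand between -0.067 and -0.053 m and z of pin_b_centre in the frame of stand between 0.062 and 0.077 m) or (y of pin_b_centre in the frame of stand between 0.066 and 0.086 m and x of pin_b_centre in the frame of stand between -0.067 and -0.053 m and z of pin_b_centre in the frame of stand between 0.062 and 0.077 m and angle between the x axis of each of pin_b_centre, pin_a_centre and the y axis of stand, either way round below 0.12 rad and y of pin_a_centre in the frame of stand between -0.086 and -0.066 m and x of pin_a_centre in the frame of stand between -0.067 and -0.053 m and z of pin_a_centre in the frame of stand between 0.062 and 0.077 m)) and x of spanner_centre in the frame of tray between -0.146 and 0.146 m and y of spanner_centre in the frame of tray between -0.126 and 0.126 m and z of spanner_centre in the frame of tray between 0 and 0.055 m and x of screwdriver_grip in the frame of tray between -0.146 and 0.146 m and y of screwdriver_grip in the frame of tray between -0.126 and 0.126 m and z of screwdriver_grip in the frame of tray between 0 and 0.055 m and x of plug_spanner_centre in the frame of tray between -0.146 and 0.146 m and y of plug_spanner_centre in the frame of tray between -0.126 and 0.126 m and z of plug_spanner_centre in the frame of tray between 0 and 0.055 m), for 0.2 s.
2. the choke is at its middle click (value of joint choke between 0.0125 and 0.0175 m), for 0.3 s.
At the end, for the whole second after the job is handed in: One pin in each mounting hole, through both clevis plates and the eye, with its bend within 12 mm of the clevis; every hand tool present lies in the tray; the choke rod rests untouched within 2.5 mm of its middle click (all of step 1 and all of step 2 and velocity of joint choke between -0.005 and 0.005 m/s and contact force between choke and the arm below 0.1 N and contact force between choke and the fingers below 0.1 N).
It fails at once if the saddle, the mug or the oil bottle is shifted by more than 30 mm (distance of any of saddle_nose, mug, oil_bottle from where it was at the start of the episode above 0.03 m).
Of spanner, screwdriver, plug_spanner only 1 to 3 are there at a start; the rules pass over those that are not, and their reading is None.
At some moment in a run one of spanner, screwdriver, plug_spanner may be knocked a few centimetres aside while the robot is not near it.
Once in a run the grip may slacken for a moment while it holds something.
It also fails if it takes over 210 s, if anything falls off the work surface, if the arm or the gripper's body presses on something with over 40 N, if the wrist force passes 120 N, or if a joint passes its speed limit or range.

ROBOT

A 7-joint arm with a two-finger parallel gripper is mounted at the origin on the work surface. World frame = base frame: x ahead of the robot, y to its left, z up, the work surface at z = 0. Lengths are in mm, angles in rad, forces in N, time in s.
With the tool pointing down it reaches from about 400 to 875 mm from the base axis. Payload 6.5 kg.
Tool frame: the origin (TCP) lies at the very end of the fingers, on their centre line; the grasp point (between the pads) lies 19 mm behind it; x points along the fingers, y is the direction in which the jaws open and shut, and the axes are right-handed (so a half turn about x gives the same grasp; the last joint's range is limited). The gripper opens to 88 mm and grips with 3 to 60 N. Pads are 18 mm wide; open, the fingers measure 123 mm over their backs; the gripper's body (75 mm by 187 mm) begins 45 mm behind the grasp point.
Start: joints at [-1.35, 0.536, -0.004, 1.538, 0.003, 1.067, -0.071], TCP at [183.87, 623.444, 238.716] pointing down, gripper open.
Joint ranges: [-2.7, 2.7], [-0.37, 2.16], [-1.27, 1.26], [0.24, 2.4], [-1.31, 4.45], [0.19, 1.91], [-2.76, 2.76]. Speed limits (rad/s): [2.39, 2.39, 3.14, 3.14, 3.14, 3.14, 3.14].

INTERFACE

Orientations are given as a unit quaternion [x, y, z, w].
In Python, from plant import robot gives the robot as it stands.
- The arm moves only by the tool servo_tool, never from a script. Its argument "steps" is a list of rows, each a list of 3 entries, a list of its own where there are three numbers: the shift along the tool's x, y, z in cm, then the turn, a rotation vector about the tool's x, y, z in rad, then the opening, from -1 (shut) to 1 (fully open), so that 0 is half open. In form: [[[tx, ty, tz], [rx, ry, rz], gripper], ...]. A call has 1 to 12 rows; each row is the pose to reach, as a shift and turn from the pose commanded when the call began, along the tool's axes at that moment; what a row does not reach only later rows make up. A row lasts 1/12 s, in which the tool goes at most 41.7 mm and 7.16 degrees, less where a joint would pass 70% of its speed; a pose out of reach is approached as far as the arm can. A call with a gripper value outside its range is refused whole. The fingers move at their own pace and stop on an object; "newtons" is the grip in N (left out, the last holds). Time passes only in rows, so rows that repeat a pose let the fingers close. It gives the time, the measured TCP pose, the force and the opening at its end, in the units of the state.
- robot.read_state(): the state, without advancing time (a new reading comes with each control period).
- robot.capture(name): name is "scene" or "side" or "wrist"; returns a dict with "frame" (384x512x3 uint8, blue, green, red), "mtx" (3x3 intrinsics, pixels), "origin" and "orientation" of the camera in the world. Camera axes: x right, y up, looking along -z (the intrinsics and any distortion apply to the point x, -y, -z); pixel columns grow to the right and rows downward; lengths in mm; the calibration is good to about 2 mm. A picture is of the moment at which its call begins. There is no depth.
- robot.sign_off(): hands the job in, once; it reports no verdict.
Trained networks look in a picture, given as the dict that the camera call returned (one of the last four; its "shot" number tells which), for a name from the list of things; names that differ only in an ending like _2 or _b are one class to them, and where a whole thing is asked for, a point or a joint stands for the part that bears it (a point fixed in the world has none). Each returns a list of dicts, best first, with "score" (0 to 1); they miss things now and then, are a little off and sometimes report something else, mostly with a low value. They report only what shows in the picture. A call takes as long as a camera call. They do not tell look-alikes from the thing itself.
- robot.trace(picture, target): "pixels" (384x512 bool, what is visible of it) and "extent" ([left, top, width, height] in pixels, round what is visible of it).
- robot.spot_point(picture, target): "point" ([column, row] in pixels: a listed point, or the origin of a listed thing).
The state is a dict: "time_s": time; "joint_positions": joint angles; "joint_velocities": joint speeds; "tau": joint torques, N m; "eef_pos": TCP position; "orientation": TCP orientation; "force": force on the tool from outside, world axes, zero at the start; "moment": the same for the moment, N m; "gripper_width": finger opening in mm.
Only numpy, scipy, OpenCV 4.12 (cv2) and the standard library are available. Lean on these libraries where they do the work, as an engineer would, in place of code of your own. Each camera call takes 0.05 s, during which the arm holds its last target.

## Working session

There is one attempt and no reset: what is moved stays moved. The work goes in short steps, Python scripts to look and compute and a tool call to move; the robot and the scene stay as the last step left them, time stands still between calls to the robot, and variables do not carry over. Pictures are saved under pics/ and viewed, and the job is handed in when it is done.

Besides the shell and the picture viewer there is one more tool, called after "Emit:" as name(argument=value, ...), one argument or row to a line, values as JSON. servo_tool: Moves the arm, as the interface text tells. Its arguments: {"type":"object","properties":{"steps":{"type":"array"},"newtons":{"type":"number"}},"required":["steps"]}

```bash
ls -la; mkdir -p pics; cat > h.py <<'E'
import numpy as np, cv2
from scipy.spatial.transform import Rotation as R
from plant import robot
def cap(name,fn=None,scale=1.5):
    p=robot.capture(name)
    if fn:
        f=p["frame"]; cv2.imwrite("pics/"+fn,cv2.resize(f,None,fx=scale,fy=scale,interpolation=cv2.INTER_CUBIC))
    return p
def ray(p,px):
    K=np.array(p["mtx"],float); u=np.linalg.inv(K)@np.array([px[0],px[1],1.0])
    d=np.array([u[0],-u[1],-u[2]]); return np.array(p["origin"],float),R.from_quat(p["orientation"]).apply(d)
def onz(p,px,z):
    o,d=ray(p,px); return o+d*(z-o[2])/d[2]
def proj(p,X):
    c=R.from_quat(p["orientation"]).inv().apply(np.atleast_2d(X)-np.array(p["origin"]))
    v=np.c_[c[:,0],-c[:,1],-c[:,2]]@np.array(p["mtx"]).T
    return v[:,:2]/v[:,2:]
def tri(obs):
    A=np.zeros((3,3));b=np.zeros(3)
    for p,px in obs:
        o,d=ray(p,px);d=d/np.linalg.norm(d);M=np.eye(3)-np.outer(d,d);A+=M;b+=M@o
    X=np.linalg.solve(A,b); return X
E
python3 - <<'E'
from h import *
s=robot.read_state(); print(s)
for n in("scene","side","wrist"):
    p=cap(n,n+"0.png"); print(n,p.keys(),p["mtx"],p["origin"],p["orientation"])
E
```

```text
total 12
drwxr-xr-x  3 agent agent 4096 Dec  6 16:55 .
drwxr-xr-x 23 root  root  4096 Dec  6 16:55 ..
drwxr-xr-x  2 agent agent 4096 Dec  6 16:55 pics
{'time_s': 0.0, 'joint_positions': array([-1.35020138,  0.53714713, -0.00444205,  1.53887972,  0.00259275,
        1.0673176 , -0.07121414]), 'joint_velocities': array([-1.10689623e-05,  1.12450325e-03,  1.57275670e-03, -9.15279783e-04,
        1.41068991e-04, -3.49529019e-04,  9.18446537e-04]), 'tau': array([ 3.70401096e-06, -5.70990479e+01,  9.90854837e-01, -2.51603669e+01,
       -5.62235224e-02,  1.79799838e-02,  1.57428690e-04]), 'eef_pos': array([183.70740808, 622.84469436, 237.84881968]), 'orientation': array([ 0.1004145 ,  0.69989775, -0.10164571,  0.69980584]), 'force': array([ 0.22210333,  0.079958  , -0.02001406]), 'moment': array([ 0.03191389,  0.02215964, -0.02728504]), 'gripper_width': 88.4403467264277}
scene dict_keys(['frame', 'mtx', 'origin', 'orientation', 'shot']) [[418.69843217   0.         253.59278775]
 [  0.         418.69843217 189.40401675]
 [  0.           0.           1.        ]] [ 923.30580796  844.40178399 1106.33647162] [0.08983679 0.34799476 0.90165102 0.2405295 ]
side dict_keys(['frame', 'mtx', 'origin', 'orientation', 'shot']) [[472.30315563   0.         255.30943585]
 [  0.         472.30315563 195.71527437]
 [  0.           0.           1.        ]] [ 240.80279711 1274.49186707 1244.84329505] [-0.0418811   0.4032124   0.91073886 -0.07886994]
wrist dict_keys(['frame', 'mtx', 'origin', 'orientation', 'shot']) [[303.69005918   0.         258.28093974]
 [  0.         303.69005918 186.35625076]
 [  0.           0.           1.        ]] [121.20389221 642.48484809 384.18399774] [-0.10500339 -0.07637596  0.59441596  0.79360612]
```

View pics/scene0.png

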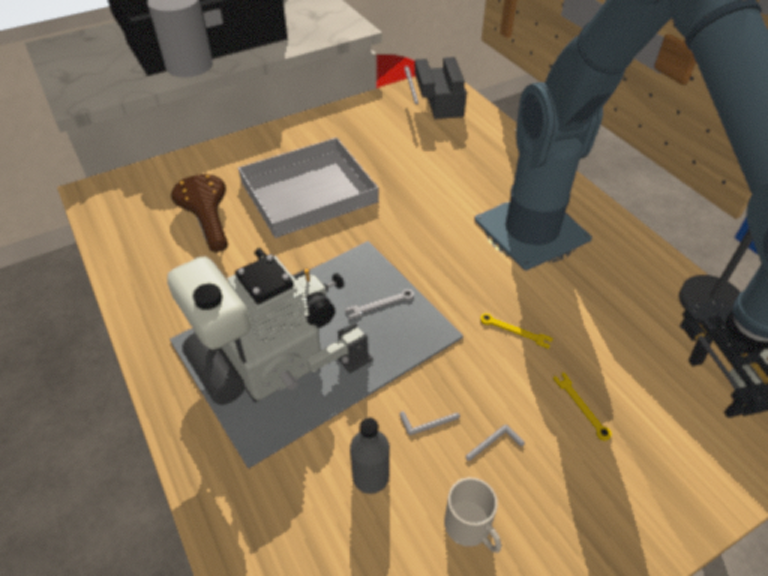

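View pics/side0.png

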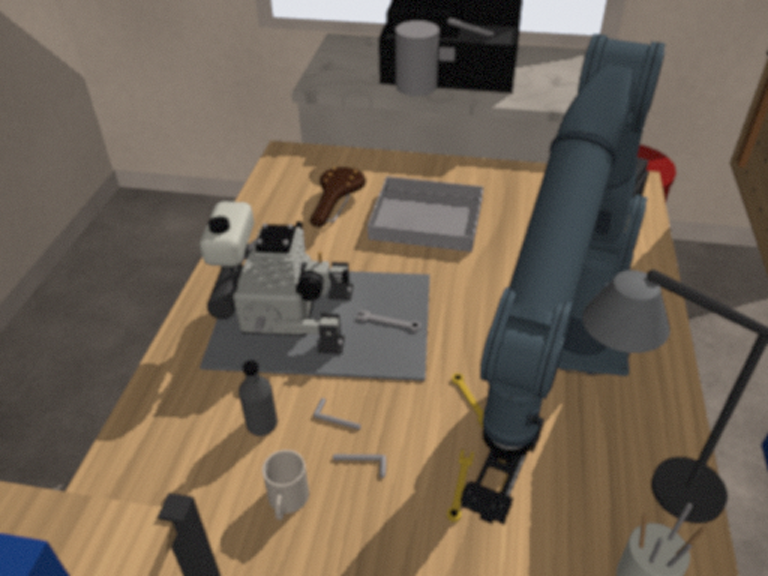

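View pics/wrist0.png

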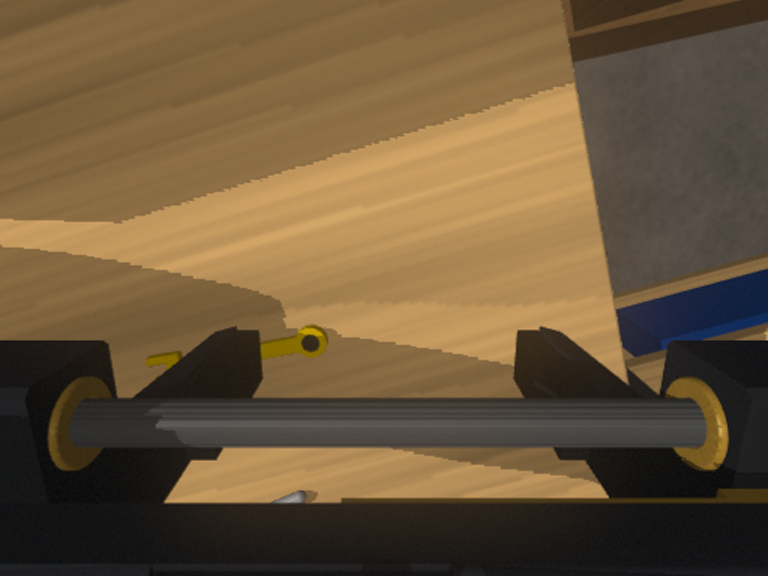

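The scene and side pictures show the engine stand with a grey spanner on the bed in front of the choke, at scene (380,303). Two hitch pins lie on the bench at about (430,420) and (495,438). There are two yellow decoy spanners, and the tray is at (308,185). Next I'll measure positions with the networks.

```bash
python3 - <<'E'
from h import *
import pickle
ps={n:robot.capture(n) for n in("scene","side")}
pickle.dump(ps,open("ps0.pkl","wb"))
for t in ["stand","hole_left","hole_right","choke_knob","pin_a_centre","spanner_centre","screwdriver_grip","plug_spanner_centre","tray","saddle_nose","mug","oil_bottle"]:
    for n,p in ps.items():
        for r in robot.spot_point(p,t)[:4]:
            if r["score"]>0.2: print(t,n,np.round(r["point"],1),round(r["score"],2),"z0:",onz(p,r["point"],0).round(0)[:2],"z15:",onz(p,r["point"],15).round(0)[:2])
import pickle
E
```

```text
stand scene [201. 232.] 0.55 z0: [674.  50.] z15: [677.  60.]
stand side [207.2 213.1] 0.92 z0: [662.  51.] z15: [657.  66.]
stand side [238.8 303.1] 0.44 z0: [462. 428.] z15: [460. 438.]
hole_left scene [240.3 232.7] 0.96 z0: [564. 116.] z15: [569. 126.]
hole_left side [219.  222.4] 0.84 z0: [607.  92.] z15: [602. 106.]
hole_right scene [198.5 185.4] 0.94 z0: [ 594. -143.] z15: [ 598. -130.]
hole_right side [226.9 180.9] 0.79 z0: [ 630. -145.] z15: [ 626. -128.]
hole_right side [257.9 213.7] 0.23 z0: [473.  23.] z15: [470.  38.]
choke_knob scene [226.5 187.4] 0.57 z0: [511. -84.] z15: [517. -72.]
pin_a_centre scene [287.7 284.6] 0.55 z0: [533. 352.] z15: [538. 359.]
pin_a_centre side [224.3 277.3] 0.58 z0: [530. 336.] z15: [527. 348.]
spanner_centre scene [342.2 218.2] 0.8 z0: [240. 234.] z15: [249. 242.]
spanner_centre scene [385.8 270.4] 0.79 z0: [250. 460.] z15: [259. 465.]
spanner_centre scene [256.4 203. ] 0.64 z0: [455.  33.] z15: [461.  44.]
spanner_centre side [261.4 212.1] 0.78 z0: [461.  12.] z15: [458.  27.]
spanner_centre side [308.5 323.2] 0.68 z0: [240. 463.] z15: [240
[... 208 characters left out ...]
1.]
saddle_nose scene [144.6 166.1] 0.62 z0: [ 728. -335.] z15: [ 731. -319.]
saddle_nose scene [206.4 125.8] 0.31 z0: [ 425. -433.] z15: [ 432. -415.]
saddle_nose side [216.5 147.9] 0.95 z0: [ 726. -357.] z15: [ 720. -338.]
saddle_nose side [283.2 146.6] 0.42 z0: [ 436. -414.] z15: [ 433. -394.]
mug scene [309.  348.8] 0.56 z0: [587. 540.] z15: [592. 544.]
mug side [190.4 326.8] 0.63 z0: [589. 535.] z15: [585. 544.]
oil_bottle scene [207.8 128.4] 0.29 z0: [ 427. -415.] z15: [ 434. -398.]
oil_bottle side [175.1 281.8] 0.85 z0: [685. 381.] z15: [680. 392.]
oil_bottle side [258.1 213.4] 0.7 z0: [472.  21.] z15: [469.  36.]
oil_bottle side [283.3 146.1] 0.52 z0: [ 436. -418.] z15: [ 434. -398.]
```

```bash
python3 - <<'E'
from h import *
import pickle
ps=pickle.load(open("ps0.pkl","rb"))
a,b=ps["scene"],ps["side"]
for p,L in((a,[(370,243),(461,340),(250,462)]),(b,[(430,275),(427,377),(208,370)])):
    for c in L: print(onz(p,np.array(c)/1.5,10).round(0))
print("holes",tri([(a,[240.3,232.7]),(b,[219,222.4])]),tri([(a,[198.5,185.4]),(b,[226.9,180.9])]))
print("knob", onz(a,[226.5,187.4],150))
cv2.imwrite("pics/pinsA.png",cv2.resize(a["frame"][265:320,255:360],None,fx=7,fy=7,interpolation=cv2.INTER_CUBIC))
cv2.imwrite("pics/pinsB.png",cv2.resize(b["frame"][255:325,200:270],None,fx=8,fy=8,interpolation=cv2.INTER_CUBIC))
cv2.imwrite("pics/engA.png",cv2.resize(a["frame"][150:310,110:310],None,fx=3.5,fy=3.5,interpolation=cv2.INTER_CUBIC))
E
```

```text
[ 390. -153.   10.]
[366. 211.  10.]
[871. 249.  10.]
[ 387. -158.   10.]
[348. 200.  10.]
[853. 263.  10.]
holes [586.06376623 161.21092188  71.06044981] [612.5970193  -87.78689093  55.64064467]
knob [566.98149502  41.71890065 150.        ]
```

View pics/pinsA.png

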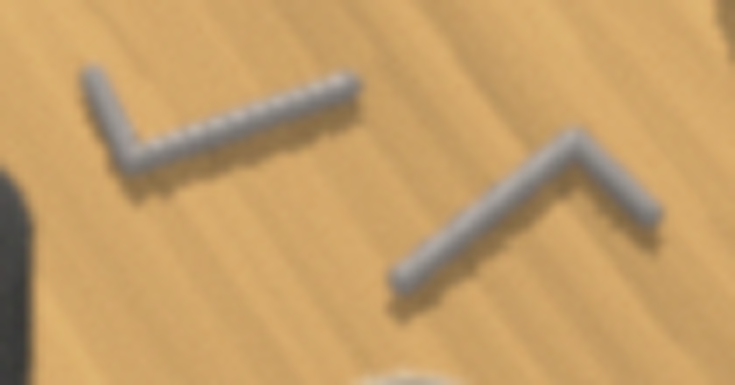

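View pics/pinsB.png

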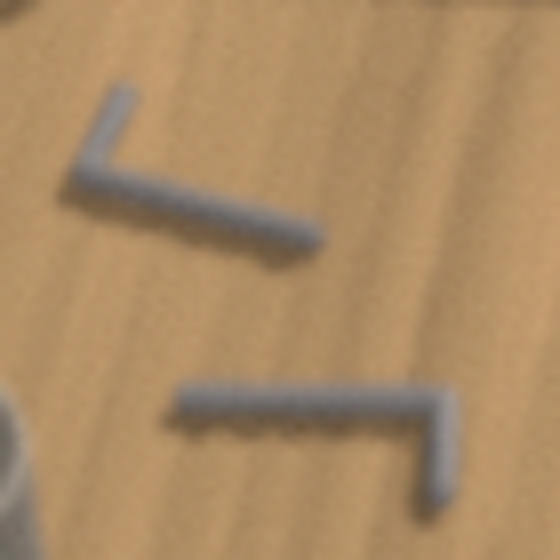

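View pics/engA.png

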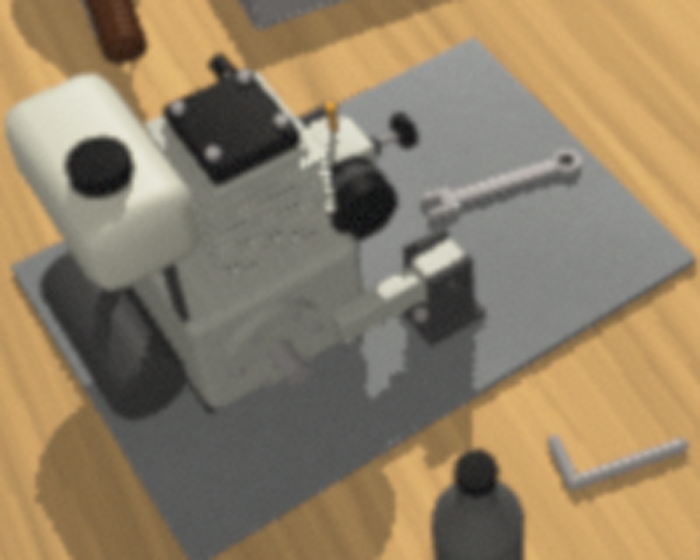

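```bash
cat >> h.py <<'E'
def plan(pos,Rt,msg=""):
    s=robot.read_state(); Rc=R.from_quat(s["orientation"])
    d=Rc.inv().apply(np.array(pos)-s["eef_pos"])/10; r=(Rc.inv()*Rt).as_rotvec()
    print(msg,"t",s["time_s"].__round__(2) if hasattr(s["time_s"],'__round__') else s["time_s"],"shift cm",d.round(2).tolist(),"rot",r.round(3).tolist())
def down(yaw):  # tool x down, tool y at horizontal angle yaw in world
    x=np.array([0,0,-1.]);y=np.array([np.cos(yaw),np.sin(yaw),0]);z=np.cross(x,y)
    return R.from_matrix(np.c_[x,y,z])
def st():
    s=robot.read_state();Rc=R.from_quat(s["orientation"]).as_matrix()
    print("t",round(float(s["time_s"]),2),"pos",s["eef_pos"].round(1),"xax",Rc[:,0].round(3),"yax",Rc[:,1].round(3),"yaw",round(float(np.arctan2(Rc[1,1],Rc[0,1])),3),"F",s["force"].round(1),"w",round(float(s["gripper_width"]),1),"q",np.round(s["joint_positions"],2))
E
python3 - <<'E'
from h import *
import pickle
ps=pickle.load(open("ps0.pkl","rb"))
a,b=ps["scene"],ps["side"]
A=lambda u,v:onz(a,[255+u/7-.5+.07,265+v/7-.5+.07],6)[:2]
B=lambda u,v:onz(b,[200+u/8-.5,255+v/8-.5],6)[:2]
for n,f,L in(("1a",A,[(130,158),(92,68),(352,82)]),("1b",B,[(80,175),(125,88),(322,238)]),("2a",A,[(576,138),(655,218),(398,282)]),("2b",B,[(445,395),(435,508),(175,402)])):
    P=[f(*c) for c in L]; d=P[2]-P[0]; print(n,np.round(P,0).tolist(),"len",np.linalg.norm(d).round(0),"ang",np.arctan2(d[1],d[0]).round(3))
st()
E
```

```text
1a [[576.0, 341.0], [568.0, 296.0], [476.0, 357.0]] len 102.0 ang 2.98
1b [[578.0, 345.0], [570.0, 298.0], [473.0, 360.0]] len 106.0 ang 3.003
2a [[409.0, 426.0], [404.0, 472.0], [512.0, 442.0]] len 104.0 ang 0.159
2b [[410.0, 426.0], [405.0, 477.0], [513.0, 447.0]] len 105.0 ang 0.2
t 1.45 pos [183.9 623.4 238.7] xax [ 0. -0. -1.] yax [ 0.283  0.959 -0.   ] yaw 1.284 F [-0.1 -0.3  0. ] w 88.1 q [-1.35  0.54 -0.    1.54  0.    1.07 -0.07]
```

```bash
python3 - <<'E'
from h import *
plan([433,430,150],down(1.75))
E
```

```text
t 1.45 shift cm [8.87, -11.51, 29.37] rot [-0.466, 0.0, 0.0]
```

Emit:
servo_tool(
  steps=[
    [[8.9, -11.5, 29.4], [-0.466, 0, 0], 1],
    [[8.9, -11.5, 29.4], [-0.466, 0, 0], 1],
    [[8.9, -11.5, 29.4], [-0.466, 0, 0], 1],
    [[8.9, -11.5, 29.4], [-0.466, 0, 0], 1],
    [[8.9, -11.5, 29.4], [-0.466, 0, 0], 1],
    [[8.9, -11.5, 29.4], [-0.466, 0, 0], 1],
    [[8.9, -11.5, 29.4], [-0.466, 0, 0], 1],
    [[8.9, -11.5, 29.4], [-0.466, 0, 0], 1],
    [[8.9, -11.5, 29.4], [-0.466, 0, 0], 1],
    [[8.9, -11.5, 29.4], [-0.466, 0, 0], 1],
    [[8.9, -11.5, 29.4], [-0.466, 0, 0], 1],
  ],
)

```text
time_s: 2.37
eef_pos: [432.9, 430.6, 149.8]
orientation: [-0.063, 0.704, 0.064, 0.704]
force: [-0.1, 0.7, 0.1]
gripper_width: 88.2
```

```bash
python3 - <<'E'
from h import *
st()
p=cap("wrist","w1.png")
s=robot.read_state()
print(p["origin"],proj(p,[[410,426,6],[512,444,6],[577,343,6],s["eef_pos"]])*1.5)
for r in robot.spot_point(p,"pin_a_centre")[:3]: print(r, onz(p,r["point"],6))
E
```

```text
t 2.37 pos [432.9 430.6 149.8] xax [-0.     0.001 -1.   ] yax [-0.178  0.984  0.001] yaw 1.75 F [-0.1  0.7  0.1] w 88.2 q [-0.81  0.57 -0.06  1.71  0.04  0.85  0.86]
[368.73345931 419.64133284 296.09524353] [[386.38500905 226.47708783]
 [385.5996904  374.50072109]
 [232.18287075 432.21571184]
 [388.66811227 351.84840778]]
```

View pics/w1.png

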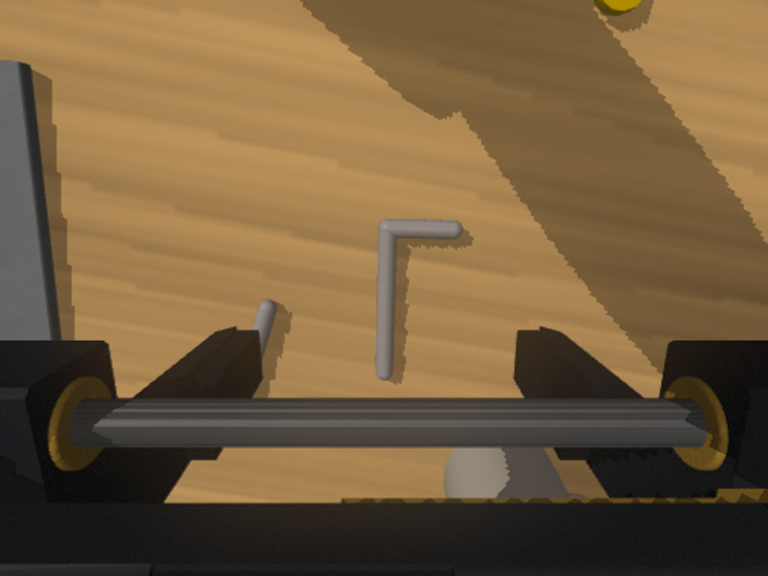

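The wrist view shows pin 2 with its bend at (386,230) and its tip at (384,378), between the fingers and aligned with them. I'll get the exact line from these pixels.

```bash
python3 - <<'E'
from h import *
p=robot.capture("wrist")
g=lambda u,v:onz(p,[u/1.5,v/1.5],6)
b,t=g(387,230),g(384.5,379)
d=(t-b);L=np.linalg.norm(d);d/=L;ang=np.arctan2(d[1],d[0])
print(b,t,L,ang)
G=b+24*d; print("G",G); plan([G[0],G[1],2],down(ang+np.pi/2))
E
```

```text
[411.33498553 427.91036714   6.        ] [514.78741619 445.25351964   6.        ] 104.89609309697575 0.16609919352229213
G [435.00467868 431.87844305   6.        ]
 t 2.52 shift cm [14.81, -0.05, 0.3] rot [0.016, 0.0, -0.001]
```

Emit:
servo_tool(
  steps=[
    [[4, 0, 0.3], [0.016, 0, 0], 0.3],
    [[8, 0, 0.3], [0.016, 0, 0], 0.3],
    [[11.5, 0, 0.3], [0.016, 0, 0], 0.3],
    [[13.5, 0, 0.3], [0.016, 0, 0], 0.3],
    [[14.8, 0, 0.3], [0.016, 0, 0], 0.3],
    [[14.8, 0, 0.3], [0.016, 0, 0], 0.3],
    [[14.8, 0, 0.3], [0.016, 0, 0], -1],
    [[14.8, 0, 0.3], [0.016, 0, 0], -1],
    [[14.8, 0, 0.3], [0.016, 0, 0], -1],
    [[14.8, 0, 0.3], [0.016, 0, 0], -1],
    [[14.8, 0, 0.3], [0.016, 0, 0], -1],
    [[14.8, 0, 0.3], [0.016, 0, 0], -1],
  ],
  newtons=40,
)

```text
time_s: 3.52
eef_pos: [436.4, 430.6, 1.9]
orientation: [-0.058, 0.705, 0.058, 0.705]
force: [-0.1, -0.2, -0.4]
gripper_width: 19.6
```

```bash
python3 - <<'E'
from h import *
st()
# stand guess
yaw=.093;O=np.array([657,50,0]);S=R.from_euler('z',yaw)
T=lambda v:O+S.apply(v)
print(T([-60,118,70]),T([-60,-118,70]))
plan(np.array(robot.read_state()["eef_pos"])+[0,0,130],down(yaw))
E
```

```text
t 3.52 pos [436.4 430.6   1.9] xax [ 0.  0. -1.] yax [-0.163  0.987  0.   ] yaw 1.734 F [-0.1 -0.2 -0.4] w 19.6 q [-0.82  0.8  -0.05  1.75  0.06  0.6   0.83]
[586.30109522 161.91811678  70.        ] [608.21747086 -73.06203659  70.        ]
 t 3.52 shift cm [-13.0, 0.0, 0.0] rot [1.641, 0.0, -0.0]
```

Emit:
servo_tool(
  steps=[
    [[0, 0, 0], [0, 0, 0], -1],
    [[0, 0, 0], [0, 0, 0], -1],
    [[0, 0, 0], [0, 0, 0], -1],
    [[-3, 0, 0], [0, 0, 0], -1],
    [[-7, 0, 0], [0, 0, 0], -1],
    [[-11, 0, 0], [0, 0, 0], -1],
    [[-15, 0, 0], [0, 0, 0], -1],
    [[-19, 0, 0], [0, 0, 0], -1],
    [[-23, 0, 0], [0, 0, 0], -1],
  ],
)

```text
time_s: 4.27
eef_pos: [435.8, 429.9, 233.4]
orientation: [-0.058, 0.705, 0.057, 0.705]
force: [0.1, 1.0, -2.4]
gripper_width: 10.6
```

```bash
python3 - <<'E'
from h import *
st()
plan([575,235,230],down(.093))
E
```

```text
t 4.27 pos [435.8 429.9 233.4] xax [-0.    -0.001 -1.   ] yax [-0.163  0.987 -0.001] yaw 1.734 F [ 0.1  1.  -2.4] w 10.6 q [-0.81  0.48 -0.06  1.65  0.03  1.02  0.86]
 t 4.27 shift cm [0.35, -21.5, 10.56] rot [1.641, -0.0, 0.001]
```

Emit:
servo_tool(
  steps=[
    [[0.3, -3, 2], [0.12, 0, 0], -1],
    [[0.3, -6, 4], [0.24, 0, 0], -1],
    [[0.3, -9, 6], [0.36, 0, 0], -1],
    [[0.3, -12, 8], [0.48, 0, 0], -1],
    [[0.3, -15, 10], [0.6, 0, 0], -1],
    [[0.3, -18, 10.6], [0.72, 0, 0], -1],
    [[0.3, -21.5, 10.6], [0.84, 0, 0], -1],
    [[0.3, -21.5, 10.6], [0.96, 0, 0], -1],
    [[0.3, -21.5, 10.6], [1.08, 0, 0], -1],
    [[0.3, -21.5, 10.6], [1.2, 0, 0], -1],
    [[0.3, -21.5, 10.6], [1.32, 0, 0], -1],
    [[0.3, -21.5, 10.6], [1.44, 0, 0], -1],
  ],
)

```text
time_s: 5.27
eef_pos: [575.4, 235.4, 228.3]
orientation: [0.423, 0.567, -0.423, 0.566]
force: [0.4, 0.5, -1.1]
gripper_width: 10.7
```

Emit:
servo_tool(
  steps=[
    [[0, 0, 0], [0.11, 0, 0], -1],
    [[0, 0, 0], [0.2, 0, 0], -1],
    [[0, 0, 0], [0.2, 0, 0], -1],
    [[0, 0, 0], [0.2, 0, 0], -1],
  ],
)

```text
time_s: 5.6
eef_pos: [575.4, 235.6, 228.3]
orientation: [0.475, 0.524, -0.475, 0.524]
force: [1.0, 0.1, -1.7]
gripper_width: 11.0
```

```bash
python3 - <<'E'
from h import *
st()
p=cap("wrist","w2.png")
E
```

```text
t 5.6 pos [575.4 235.6 228.3] xax [-0.001 -0.001 -1.   ] yax [ 0.995  0.097 -0.001] yaw 0.097 F [ 1.   0.1 -1.7] w 11.0 q [-0.72  0.52  0.36  1.64 -0.21  1.02 -0.19]
```

View pics/w2.png

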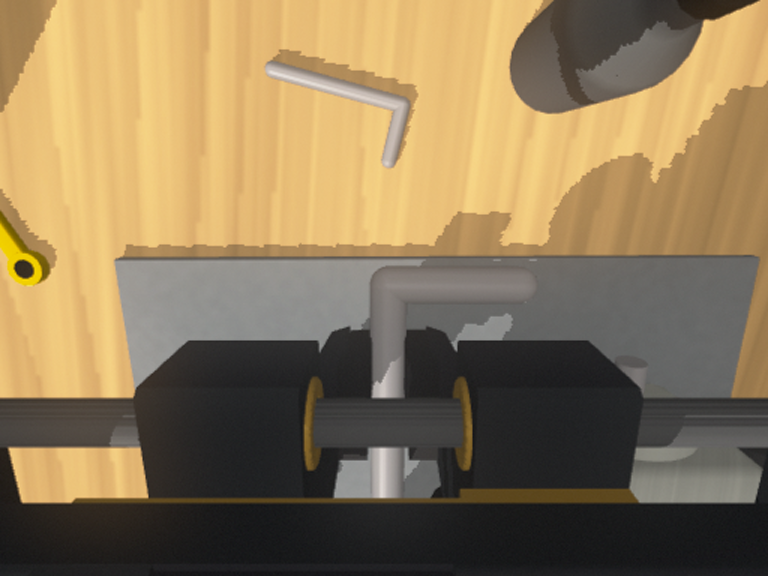

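The pin is held square, with its bend at (388,285). The bed's whole left edge also shows, from corner (117,258) to corner (757,257), so I can fit the stand pose.

```bash
python3 - <<'E'
from h import *
p=robot.capture("wrist"); 
cv2.imwrite("pics/c1.png",cv2.resize(p["frame"][155:190,65:145],None,fx=9,fy=9,interpolation=cv2.INTER_CUBIC))
cv2.imwrite("pics/c2.png",cv2.resize(p["frame"][155:190,440:512],None,fx=9,fy=9,interpolation=cv2.INTER_CUBIC))
g=lambda u,v,z=10:onz(p,[u/1.5,v/1.5],z)
c1,c2=g(117,258.5),g(757,257)
d=c2-c1;y=np.arctan2(d[1],d[0]);print(c1,c2,np.linalg.norm(d),y)
S=R.from_euler('z',y)
for c,l in((c1,[-290,185,10]),(c2,[240,185,10])): print("O",c-S.apply(l))
# held pin
b=g(388,285,228.3+4);t=g(388,480,232.3);print("pin bend",b,t,np.arctan2(*(t-b)[[1,0]]))
b=g(404,104,6);t=g(271,68,6);print("pin1 bend",b,t,np.linalg.norm(t-b))
E
```

```text
[356.9833153  200.47228683  10.        ] [877.98093467 253.14633337  10.        ] 523.653582591748 0.10075989807476199
O [6.64121495e+02 4.55815560e+01 1.77635684e-15]
O [6.57807267e+02 4.49431732e+01 1.77635684e-15]
pin bend [573.58819653 261.90034807 232.3       ] [580.90606274 187.98097922 232.3       ] -1.4721198981464672
pin1 bend [578.13278403 341.98862422   6.        ] [476.79230616 357.28762452   6.        ] 102.48878897861582
```

View pics/c1.png

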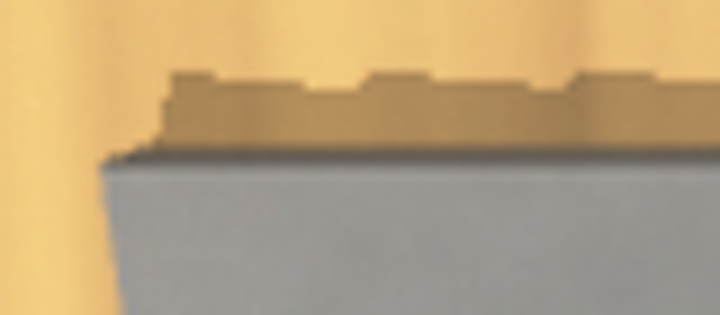

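View pics/c2.png

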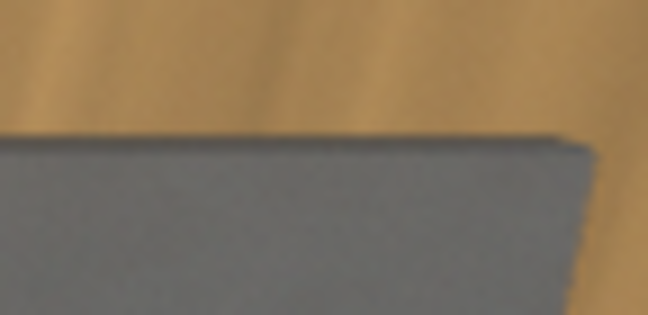

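```bash
python3 - <<'E'
from h import *
plan([538,110,270],down(.099))
E
```

```text
t 5.7 shift cm [-4.14, -4.96, 12.14] rot [-0.002, 0.0, 0.0]
```

Emit:
servo_tool(
  steps=[
    [[-4.1, -2, 0], [0, 0, 0], -1],
    [[-4.1, -5, 4], [0, 0, 0], -1],
    [[-4.1, -5, 8], [0, 0, 0], -1],
    [[-4.1, -5, 12], [0, 0, 0], -1],
    [[-4.1, -5, 12], [0, 0, 0], -1],
    [[-4.1, -5, 12], [0, 0, 0], -1],
  ],
)

```text
time_s: 6.2
eef_pos: [537.6, 107.5, 270.3]
orientation: [0.477, 0.521, -0.477, 0.522]
force: [0.5, 1.0, -2.5]
gripper_width: 10.4
```

```bash
python3 - <<'E'
from h import *
st()
p=cap("wrist","w3.png")
import pickle; pickle.dump(p,open("w3.pkl","wb"))
E
```

```text
t 6.2 pos [537.6 107.5 270.3] xax [ 0.001 -0.001 -1.   ] yax [0.996 0.089 0.001] yaw 0.089 F [ 0.5  1.  -2.5] w 10.4 q [-0.61  0.34  0.42  1.8  -0.16  1.03 -0.04]
```

View pics/w3.png

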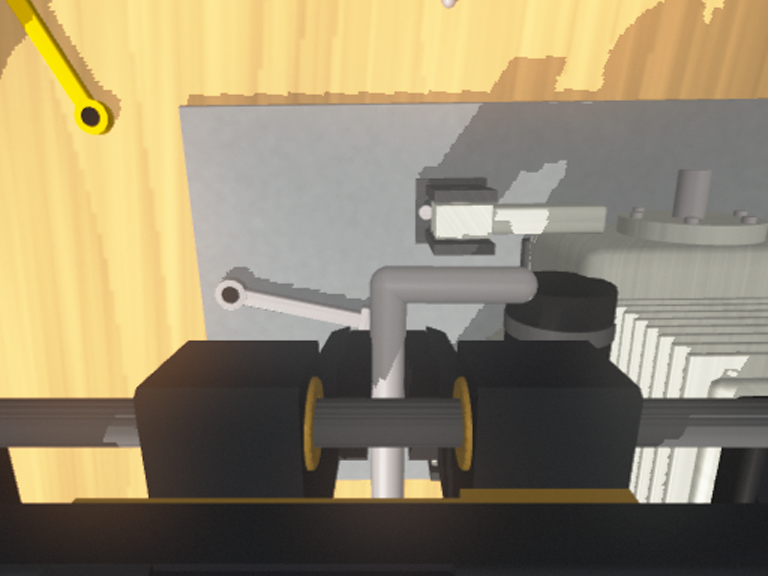

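```bash
python3 - <<'E'
import pickle,cv2
p=pickle.load(open("w3.pkl","rb"))
cv2.imwrite("pics/c3.png",cv2.resize(p["frame"][112:176,270:342],None,fx=9,fy=9,interpolation=cv2.INTER_CUBIC))
E
```

```text
(no output)
```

View pics/c3.png

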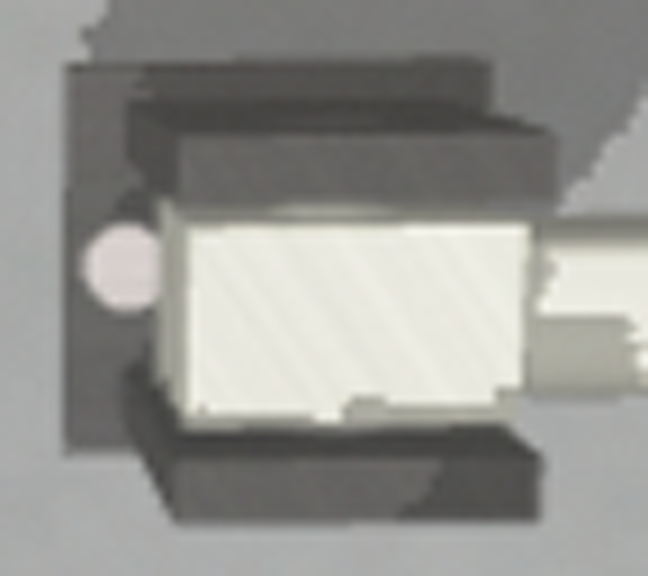

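```bash
python3 - <<'E'
import pickle
from h import *
p=pickle.load(open("w3.pkl","rb"))
g=lambda u,v,z:onz(p,[270+u/9-.45,112+v/9-.45],z)
w={(-82,118,95):(183,133),(-38,118,95):(555,131),(-82,72,95):(172,522),(-38,72,95):(541,522),(-80,107,90):(187,222),(-40,107,90):(530,222)}
M=[];N=[]
for k,c in w.items():
    X=g(*c,k[2]);print(k,X.round(1));M.append(k[:2]);N.append(X[:2])
f=lambda u,v:onz(p,[u/1.5-.17,v/1.5-.17],10)
X=f(180.5,106);print("corner",X.round(1)); M.append((-290,185));N.append(X[:2])
M=np.array(M,float);N=np.array(N)
mc,nc=M.mean(0),N.mean(0);A=M-mc;B=N-nc
th=np.arctan2((A[:,0]*B[:,1]-A[:,1]*B[:,0]).sum(),(A*B).sum());S=R.from_euler('z',th).as_matrix()[:2,:2]
O=nc-S@mc;print("O",O,"th",th,"res",(N-(M@S.T+O)).round(1).tolist())
print("holeL",O+S@[-60,118],"holeR",O+S@[-60,-118])
st()
E
```

```text
(-82, 118, 95) [567.1 155.2  95. ]
(-38, 118, 95) [609.9 159.3  95. ]
(-82, 72, 95) [571.1 109.4  95. ]
(-38, 72, 95) [615.2 113.4  95. ]
(-80, 107, 90) [569.3 144.6  90. ]
(-40, 107, 90) [609.8 148.3  90. ]
corner [355.9 199.6  10. ]
O [660.6026552  45.8765796] th 0.10212121106166695 res [[0.1, 0.3], [-0.9, -0.1], [-0.6, 0.3], [-0.2, -0.2], [-0.8, 0.5], [-0.1, 0.1], [2.6, -0.8]]
holeL [588.88587675 157.14519012] holeR [612.94461456 -77.62528744]
t 6.25 pos [537.5 110.3 270. ] xax [ 0.  0. -1.] yax [0.996 0.092 0.   ] yaw 0.093 F [-0.7  0.6 -1.7] w 10.8 q [-0.62  0.34  0.42  1.8  -0.16  1.03 -0.04]
```

```bash
python3 - <<'E'
from h import *
plan([579.5,249,66],down(.098))
E
```

```text
t 6.25 shift cm [20.41, 5.45, -13.41] rot [-0.005, -0.0, -0.0]
```

Emit:
servo_tool(
  steps=[
    [[0, 2, -4], [-0.005, 0, 0], -1],
    [[0, 4, -8], [-0.005, 0, 0], -1],
    [[2, 5.4, -12], [-0.005, 0, 0], -1],
    [[5, 5.45, -13.4], [-0.005, 0, 0], -1],
    [[9, 5.45, -13.4], [-0.005, 0, 0], -1],
    [[13, 5.45, -13.4], [-0.005, 0, 0], -1],
    [[17, 5.45, -13.4], [-0.005, 0, 0], -1],
    [[19.5, 5.45, -13.4], [-0.005, 0, 0], -1],
    [[20.4, 5.45, -13.4], [-0.005, 0, 0], -1],
    [[20.4, 5.45, -13.4], [-0.005, 0, 0], -1],
    [[20.4, 5.45, -13.4], [-0.005, 0, 0], -1],
    [[20.4, 5.45, -13.4], [-0.005, 0, 0], -1],
  ],
)

```text
time_s: 7.25
eef_pos: [580.5, 251.2, 67.9]
orientation: [0.476, 0.524, -0.473, 0.525]
force: [0.4, 0.7, -1.8]
gripper_width: 11.0
```

```bash
python3 - <<'E'
from h import *
st()
for n in("scene","side","wrist"):
    p=cap(n); f=p["frame"]
    if n=="wrist": print("pin",onz(p,[388/1.5,285/1.5],70)); cv2.imwrite("pics/i_w.png",f); continue
    c=proj(p,[[588.5,157.2,70]])[0]; u,v=c.astype(int);print(n,c)
    cv2.imwrite("pics/i_%s.png"%n,cv2.resize(f[v-35:v+45,u-40:u+50],None,fx=7,fy=7,interpolation=cv2.INTER_CUBIC))
E
```

```text
t 7.25 pos [580.5 251.2  67.9] xax [ 0.003  0.002 -1.   ] yax [0.995 0.1   0.003] yaw 0.1 F [ 0.4  0.7 -1.8] w 11.0 q [-0.68  0.74  0.29  1.71 -0.29  0.74 -0.14]
scene [238.95044704 231.78141123]
side [218.39454601 222.13151097]
pin [578.48972191 276.62788232  70.        ]
```

View pics/i_scene.png

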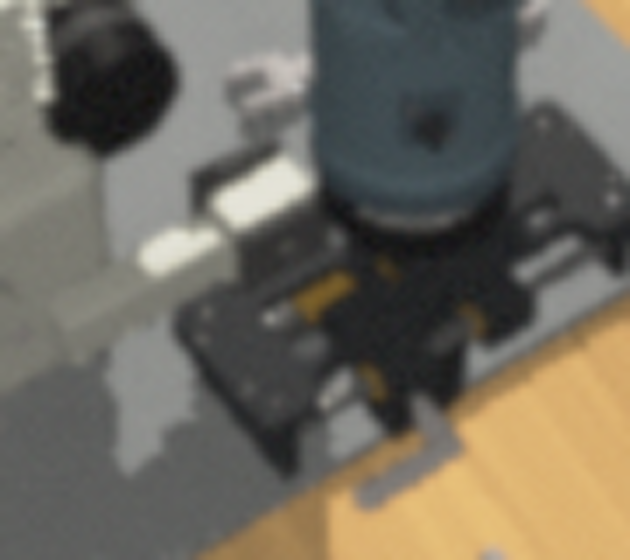

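View pics/i_side.png

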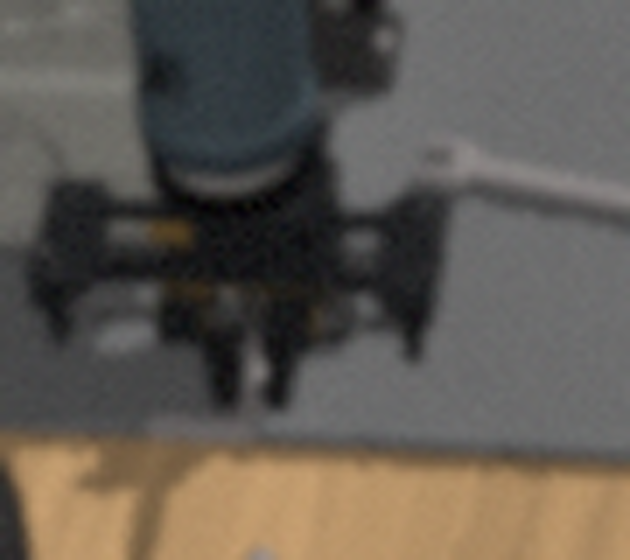

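View pics/i_w.png

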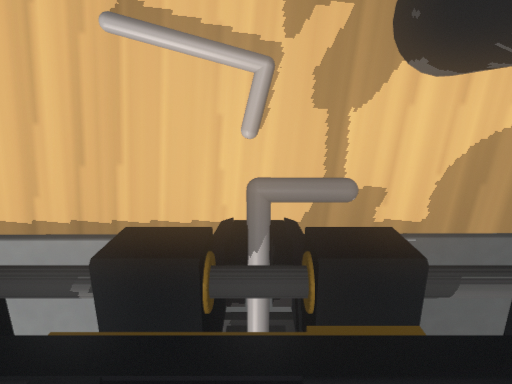

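Emit:
servo_tool(
  steps=[
    [[0, 0, 0], [0, 0, 0], -1],
    [[0, 0, 0], [0, 0, 0], -1],
    [[0, 0, 0], [0, 0, 0], -1],
    [[0, 0, 0], [0, 0, 0], -1],
  ],
)

```text
time_s: 7.73
eef_pos: [579.1, 250.0, 65.9]
orientation: [0.475, 0.524, -0.475, 0.524]
force: [-0.4, 0.2, -1.7]
gripper_width: 10.3
```

```bash
python3 - <<'E'
from h import *
st()
plan([579.6,249,66],down(.098))
E
```

```text
t 7.73 pos [579.1 250.   65.9] xax [ 0.  0. -1.] yax [0.995 0.099 0.   ] yaw 0.099 F [-0.4  0.2 -1.7] w 10.3 q [-0.68  0.74  0.29  1.71 -0.29  0.74 -0.14]
 t 7.73 shift cm [-0.01, 0.04, 0.1] rot [0.001, -0.0, -0.0]
```

Emit:
servo_tool(
  steps=[
    [[0, 0.04, 0.3], [0, 0, 0], -1],
    [[0, 0.04, 0.6], [0, 0, 0], -1],
    [[0, 0.04, 0.9], [0, 0, 0], -1],
    [[0, 0.04, 1.2], [0, 0, 0], -1],
    [[0, 0.04, 1.5], [0, 0, 0], -1],
    [[0, 0.04, 1.8], [0, 0, 0], -1],
    [[0, 0.04, 2.1], [0, 0, 0], -1],
    [[0, 0.04, 2.1], [0, 0, 0], -1],
  ],
)

```text
time_s: 8.4
eef_pos: [581.6, 228.0, 65.7]
orientation: [0.475, 0.524, -0.475, 0.524]
force: [0.7, 0.3, -1.7]
gripper_width: 10.6
```

```bash
python3 - <<'E'
from h import *
st(); print(robot.read_state()["moment"])
E
```

```text
t 8.4 pos [581.6 228.   65.7] xax [ 0.    -0.001 -1.   ] yax [0.995 0.098 0.   ] yaw 0.098 F [ 0.7  0.3 -1.7] w 10.6 q [-0.65  0.73  0.29  1.72 -0.29  0.73 -0.11]
[-0.1141262   0.04056708  0.00076172]
```

Emit:
servo_tool(
  steps=[
    [[0, 0, 0.3], [0, 0, 0], -1],
    [[0, 0, 0.6], [0, 0, 0], -1],
    [[0, 0, 0.9], [0, 0, 0], -1],
    [[0, 0, 1.2], [0, 0, 0], -1],
    [[0, 0, 1.5], [0, 0, 0], -1],
    [[0, 0, 1.8], [0, 0, 0], -1],
    [[0, 0, 1.8], [0, 0, 0], -1],
  ],
)

```text
time_s: 8.98
eef_pos: [583.4, 210.1, 65.7]
orientation: [0.475, 0.524, -0.475, 0.524]
force: [-0.1, -1.1, -1.9]
gripper_width: 11.0
```

```bash
python3 - <<'E'
from h import *
st(); print(robot.read_state()["moment"])
p=cap("wrist"); print("bend",onz(p,[258.7,190],70)); print(proj(p,[580,251,70]))
E
```

```text
t 8.98 pos [583.4 210.1  65.7] xax [ 0.    -0.001 -1.   ] yax [ 0.995  0.098 -0.   ] yaw 0.098 F [-0.1 -1.1 -1.9] w 11.0 q [-0.62  0.73  0.29  1.74 -0.29  0.72 -0.08]
[-0.08765068  0.04192698  0.04798202]
bend [581.47064562 236.50660252  70.        ]
[[258.65211704 160.35642257]]
```

Still sliding freely, so I'll continue to finger clearance.

Emit:
servo_tool(
  steps=[
    [[0, 0, 0.4], [0, 0, 0], -1],
    [[0, 0, 0.8], [0, 0, 0], -1],
    [[0, 0, 1.2], [0, 0, 0], -1],
    [[0, 0, 1.6], [0, 0, 0], -1],
    [[0, 0, 2.0], [0, 0, 0], -1],
    [[0, 0, 2.4], [0, 0, 0], -1],
    [[0, 0, 2.8], [0, 0, 0], -1],
    [[0, 0, 3.2], [0, 0, 0], -1],
    [[0, 0, 3.6], [0, 0, 0], -1],
    [[0, 0, 3.9], [0, 0, 0], -1],
    [[0, 0, 3.9], [0, 0, 0], -1],
  ],
)

```text
time_s: 9.95
eef_pos: [587.3, 171.3, 65.8]
orientation: [0.475, 0.524, -0.475, 0.524]
force: [0.2, -0.1, -1.6]
gripper_width: 11.0
```

```bash
python3 - <<'E'
from h import *
st(); print(robot.read_state()["moment"])
p=cap("wrist","w4.png"); print("bend",onz(p,[258.7,190],70)); cap("side","s4.png")
E
```

```text
t 9.95 pos [587.3 171.3  65.8] xax [ 0.    -0.001 -1.   ] yax [0.995 0.098 0.   ] yaw 0.098 F [ 0.2 -0.1 -1.6] w 11.0 q [-0.56  0.72  0.29  1.76 -0.29  0.71 -0.02]
[-0.08026101  0.07543979  0.0219715 ]
bend [585.31190051 197.67584143  70.        ]
```

View pics/w4.png

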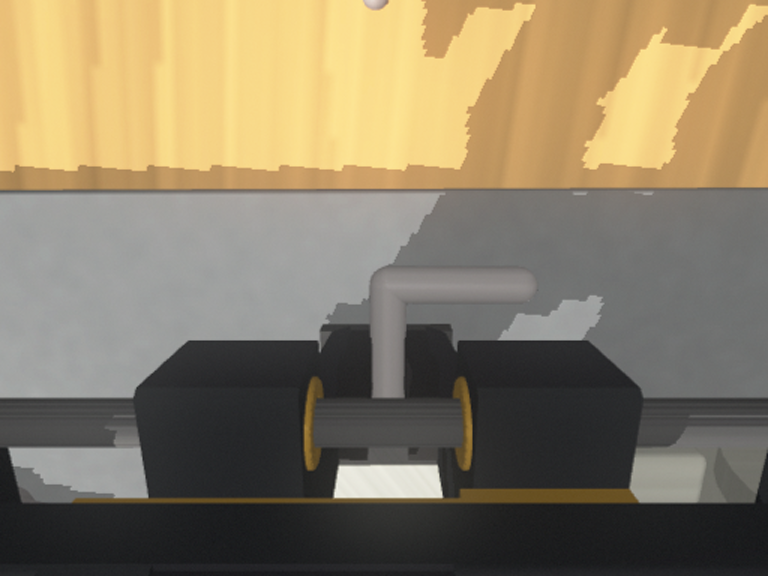

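Emit:
servo_tool(
  steps=[
    [[0, 0, 0], [0, 0, 0], 0],
    [[0, 0, 0], [0, 0, 0], 0],
    [[0, 0, 0], [0, 0, 0], 0],
    [[0, 0, 0], [0, 0, 0], 0],
    [[-1, 0, 0], [0, 0, 0], 0],
    [[-3, 0, 0], [0, 0, 0], 0],
    [[-5, 0, 0], [0, 0, 0], 0],
    [[-5, 0, -3], [0, 0, 0], -1],
    [[-5, 0, -6], [0, 0, 0], -1],
    [[-5, 0, -6.5], [0, 0, 0], -1],
    [[-5, 0, -6.5], [0, 0, 0], -1],
    [[-5, 0, -6.5], [0, 0, 0], -1],
  ],
)

```text
time_s: 11.05
eef_pos: [580.8, 236.6, 116.1]
orientation: [0.474, 0.524, -0.475, 0.524]
force: [0.5, -0.8, -0.0]
gripper_width: 12.6
```

```bash
python3 - <<'E'
from h import *
st()
p=cap("side");c=proj(p,[[588.5,177.2,70]])[0]; u,v=c.astype(int)
cv2.imwrite("pics/i5.png",cv2.resize(p["frame"][v-45:v+55,u-50:u+60],None,fx=6,fy=6,interpolation=cv2.INTER_CUBIC))
p=cap("wrist","w5.png")
E
```

```text
t 11.05 pos [580.8 236.6 116.1] xax [ 0.    -0.001 -1.   ] yax [0.995 0.099 0.   ] yaw 0.1 F [ 0.5 -0.8 -0. ] w 12.6 q [-0.68  0.66  0.32  1.7  -0.26  0.82 -0.15]
```

View pics/i5.png

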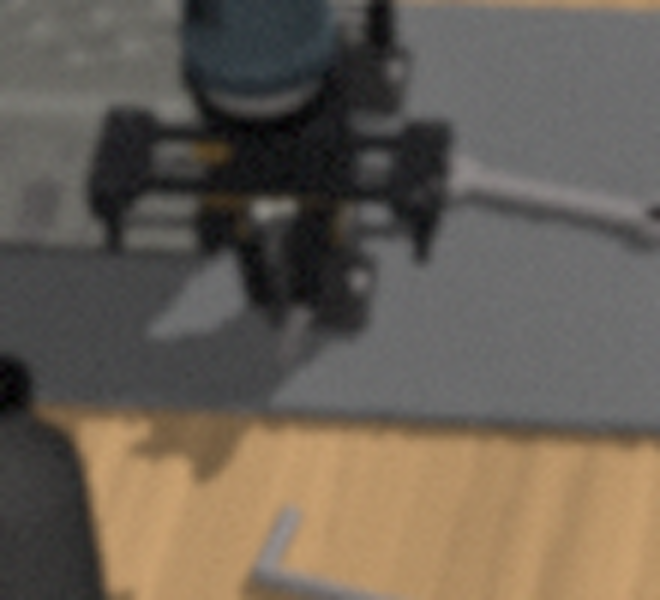

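View pics/w5.png

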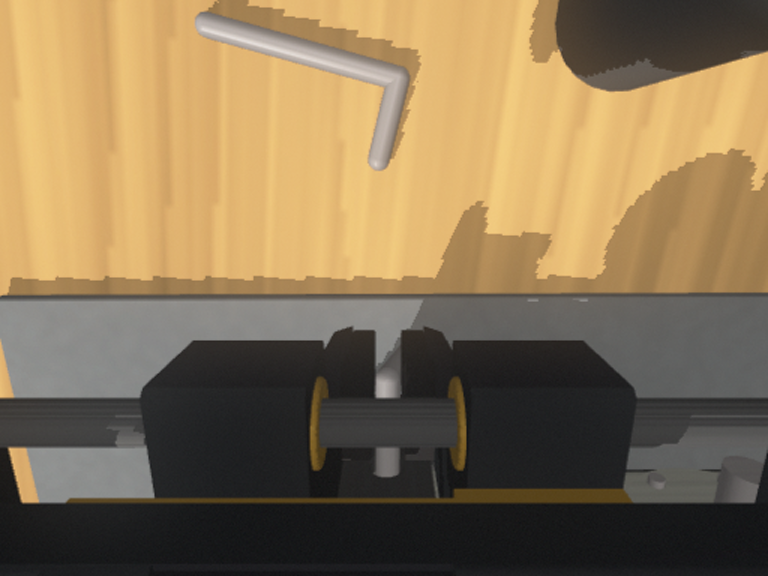

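Emit:
servo_tool(
  steps=[
    [[2, 0, 0], [0, 0, 0], -1],
    [[4, 0, 0], [0, 0, 0], -1],
    [[5.2, 0, 0], [0, 0, 0], -1],
    [[5.2, 0, 0.5], [0, 0, 0], -1],
    [[5.2, 0, 1.2], [0, 0, 0], -1],
    [[5.2, 0, 2], [0, 0, 0], -1],
    [[5.2, 0, 2.6], [0, 0, 0], -1],
    [[5.2, 0, 3.2], [0, 0, 0], -1],
    [[5.2, 0, 3.8], [0, 0, 0], -1],
    [[5.2, 0, 4.4], [0, 0, 0], -1],
    [[5.2, 0, 5], [0, 0, 0], -1],
    [[5.2, 0, 5.2], [0, 0, 0], -1],
  ],
)

```text
time_s: 12.15
eef_pos: [586.4, 190.7, 65.8]
orientation: [0.476, 0.526, -0.471, 0.523]
force: [-3.2, 13.4, 8.1]
gripper_width: 0.3
```

Emit:
servo_tool(
  steps=[
    [[0, 0, 0.1], [0, 0, 0], -1],
    [[0, 0, 0.2], [0, 0, 0], -1],
    [[0, 0, 0.3], [0, 0, 0], -1],
    [[0, 0, 0.4], [0, 0, 0], -1],
    [[0, 0, 0.5], [0, 0, 0], -1],
    [[0, 0, 0.5], [0, 0, 0], -1],
  ],
)

```text
time_s: 12.65
eef_pos: [586.7, 187.7, 66.1]
orientation: [0.476, 0.527, -0.471, 0.524]
force: [-5.5, 13.8, 11.5]
gripper_width: 0.4
```

```bash
python3 - <<'E'
from h import *
st()
cap("wrist","w6.png")
E
```

```text
t 12.65 pos [586.7 187.7  66.1] xax [ 0.002  0.009 -1.   ] yax [0.995 0.103 0.003] yaw 0.103 F [-5.5 13.8 11.5] w 0.4 q [-0.57  0.72  0.28  1.75 -0.29  0.71 -0.04]
```

View pics/w6.png

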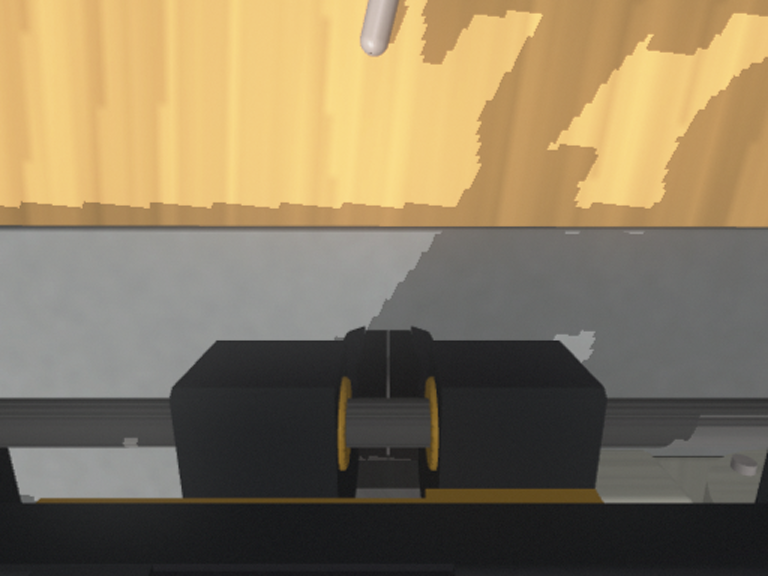

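Emit:
servo_tool(
  steps=[
    [[0, 0, -1.5], [0, 0, 0], -1],
    [[0, 0, -3], [0, 0, 0], -1],
    [[-4, 0, -3], [0, 0, 0], -1],
    [[-8, 0, -1], [0, 0, 0], -1],
    [[-12, 0, 3], [0, 0, 0], -1],
    [[-16, -2, 5], [0, 0, 0], -1],
    [[-19, -4, 5], [0, 0, 0], -1],
    [[-19, -4, 5], [0, 0, 0], -1],
    [[-19, -4, 5], [0, 0, 0], -1],
    [[-19, -4, 5], [0, 0, 0], -1],
    [[-19, -4, 5], [0, 0, 0], -1],
  ],
)

```text
time_s: 13.62
eef_pos: [551.1, 127.3, 252.6]
orientation: [0.474, 0.525, -0.475, 0.524]
force: [0.7, 0.9, -0.2]
gripper_width: 0.3
```

```bash
python3 - <<'E'
from h import *
st()
p=cap("wrist","w7.png")
import pickle; pickle.dump(p,open("w7.pkl","wb"))
c=proj(p,[[588.5,157.2,95]])[0];u,v=c.astype(int);print(c)
cv2.imwrite("pics/c7.png",cv2.resize(p["frame"][max(v-45,0):v+55,u-50:u+60],None,fx=6,fy=6,interpolation=cv2.INTER_CUBIC))
p=cap("side");c=proj(p,[[588.5,167.2,60]])[0]; u,v=c.astype(int)
cv2.imwrite("pics/i7.png",cv2.resize(p["frame"][v-45:v+55,u-50:u+60],None,fx=6,fy=6,interpolation=cv2.INTER_CUBIC))
E
```

```text
t 13.62 pos [551.1 127.3 252.6] xax [-0.001 -0.001 -1.   ] yax [ 0.995  0.1   -0.001] yaw 0.1 F [ 0.7  0.9 -0.2] w 0.3 q [-0.6   0.39  0.38  1.77 -0.17  1.01 -0.05]
[298.24240303 146.73846563]
```

View pics/c7.png

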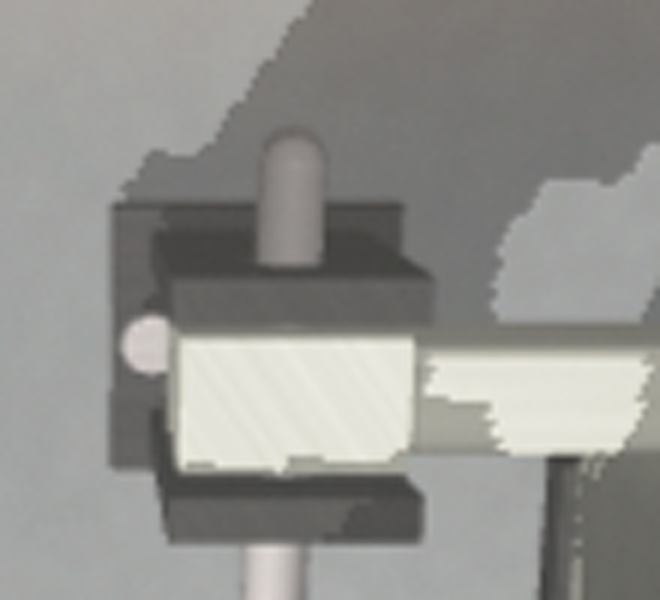

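View pics/i7.png

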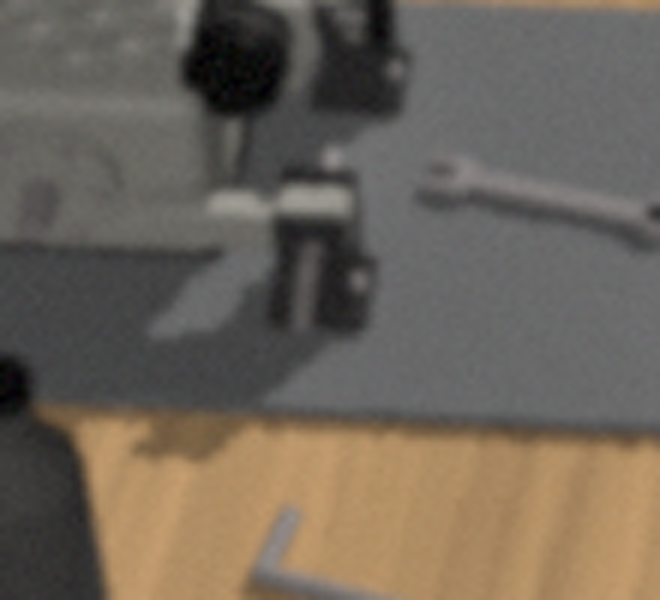

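```bash
python3 - <<'E'
import pickle
from h import *
p=pickle.load(open("w7.pkl","rb"))
u0,v0=298-50,146-45
g=lambda u,v,z:onz(p,[u0+u/6-.42,v0+v/6-.42],z)
a=g(168,275,95);b=g(432,275,95);m=(a+b)/2
n=np.array([-np.sin(.1),np.cos(.1),0])
print("plate",a,b,m, "bend outer dist",[(z,((g(292,128,z)-m)@n).round(1)) for z in(60,66,70,74)])
t=g(275,600,70)
t=g(280,545,95);print("inner",(t-m)@n)
print("shank x",g(292,200,70),g(273,575,70))
E
```

```text
plate [565.90754796 155.23015348  95.        ] [609.68347744 159.68052998  95.        ] [587.7955127  157.45534173  95.        ] bend outer dist [(60, np.float64(22.2)), (66, np.float64(22.5)), (70, np.float64(22.7)), (74, np.float64(22.9))]
inner -46.80645631277081
shank x [588.10418822 167.6334964   70.        ] [593.85604882  97.93393888  70.        ]
```

```bash
python3 - <<'E'
from h import *
n=np.array([-np.sin(.099),np.cos(.099),0])
m=np.array([588.2,157.4,0])
for d,z in((75,150),(40,50),(21,50)):
    plan(m+n*d+[0,0,z],down(.099),(m+n*d).round(1))
E
```

```text
[580.8 232.    0. ] t 13.72 shift cm [10.18, 4.04, -10.15] rot [0.001, 0.001, 0.003]
[584.2 197.2   0. ] t 13.72 shift cm [20.19, 4.07, -6.66] rot [0.001, 0.001, 0.003]
[586.1 178.3   0. ] t 13.72 shift cm [20.19, 4.06, -4.76] rot [0.001, 0.001, 0.003]
```

Emit:
servo_tool(
  steps=[
    [[0, 2, -4], [0, 0, 0], -1],
    [[2, 4, -8], [0, 0, 0], -1],
    [[6, 4.05, -10.1], [0, 0, 0], -1],
    [[10, 4.05, -10.1], [0, 0, 0], -1],
    [[14, 4.05, -10.1], [0, 0, 0], -1],
    [[18, 4.05, -10.1], [0, 0, 0], -1],
    [[20.2, 4.05, -10.1], [0, 0, 0], -1],
    [[20.2, 4.05, -10.1], [0, 0, 0], -1],
    [[20.2, 4.05, -9], [0, 0, 0], -1],
    [[20.2, 4.05, -8], [0, 0, 0], -1],
    [[20.2, 4.05, -7], [0, 0, 0], -1],
    [[20.2, 4.05, -6.4], [0, 0, 0], -1],
  ],
)

```text
time_s: 14.72
eef_pos: [587.4, 191.8, 54.0]
orientation: [0.476, 0.523, -0.474, 0.524]
force: [-0.3, -1.2, -1.5]
gripper_width: 0.2
```

Emit:
servo_tool(
  steps=[
    [[0, 0, 0.2], [0, 0, 0], -1],
    [[0, 0, 0.4], [0, 0, 0], -1],
    [[0, 0, 0.6], [0, 0, 0], -1],
    [[0, 0, 0.8], [0, 0, 0], -1],
    [[0, 0, 1.0], [0, 0, 0], -1],
    [[0, 0, 1.2], [0, 0, 0], -1],
    [[0, 0, 1.4], [0, 0, 0], -1],
    [[0, 0, 1.4], [0, 0, 0], -1],
  ],
)

```text
time_s: 15.38
eef_pos: [587.0, 180.3, 51.8]
orientation: [0.475, 0.524, -0.475, 0.524]
force: [0.2, 2.1, 1.6]
gripper_width: 0.3
```

```bash
python3 - <<'E'
from h import *
st()
E
```

```text
t 15.38 pos [587.  180.3  51.8] xax [ 0.  0. -1.] yax [0.995 0.099 0.   ] yaw 0.099 F [0.2 2.1 1.6] w 0.3 q [-0.56  0.74  0.27  1.76 -0.28  0.68 -0.04]
```

Pushing lower on the finger lets the pin move freely. I'll push the last few millimetres until the force rises.

Emit:
servo_tool(
  steps=[
    [[0, 0, 0.1], [0, 0, 0], -1],
    [[0, 0, 0.2], [0, 0, 0], -1],
    [[0, 0, 0.3], [0, 0, 0], -1],
    [[0, 0, 0.4], [0, 0, 0], -1],
    [[0, 0, 0.4], [0, 0, 0], -1],
  ],
)

```text
time_s: 15.8
eef_pos: [587.1, 177.9, 51.9]
orientation: [0.475, 0.525, -0.474, 0.524]
force: [-0.8, 5.2, 3.0]
gripper_width: 0.4
```

```bash
python3 - <<'E'
from h import *
st()
E
```

```text
t 15.8 pos [587.1 177.9  51.9] xax [ 0.     0.002 -1.   ] yax [0.995 0.1   0.   ] yaw 0.1 F [-0.8  5.2  3. ] w 0.4 q [-0.56  0.74  0.26  1.76 -0.28  0.68 -0.03]
```

Emit:
servo_tool(
  steps=[
    [[0, 0, -2], [0, 0, 0], -1],
    [[0, 0, -4], [0, 0, 0], -1],
    [[-3, 0, -6], [0, 0, 0], -1],
    [[-7, 0, -8], [0, 0, 0], 0],
    [[-10, 0, -10], [0, 0, 0], 0],
    [[-10, 0, -10], [0, 0, 0], 0],
    [[-10, 0, -10], [0, 0, 0], 0],
  ],
)

```text
time_s: 16.38
eef_pos: [578.1, 277.3, 153.4]
orientation: [0.475, 0.524, -0.473, 0.525]
force: [-0.3, -0.1, -0.3]
gripper_width: 25.2
```

```bash
python3 - <<'E'
from h import *
st()
p=cap("side");c=proj(p,[[588.5,167.2,60]])[0]; u,v=c.astype(int)
cv2.imwrite("pics/i8.png",cv2.resize(p["frame"][v-45:v+55,u-50:u+60],None,fx=6,fy=6,interpolation=cv2.INTER_CUBIC))
plan([554.3,345.6,150],down(1.42))
E
```

```text
t 16.38 pos [578.1 277.3 153.4] xax [ 0.003  0.002 -1.   ] yax [0.995 0.101 0.003] yaw 0.101 F [-0.3 -0.1 -0.3] w 25.2 q [-0.74  0.63  0.32  1.65 -0.24  0.9  -0.22]
 t 16.43 shift cm [0.17, -1.59, -7.22] rot [-1.321, 0.001, 0.0]
```

View pics/i8.png

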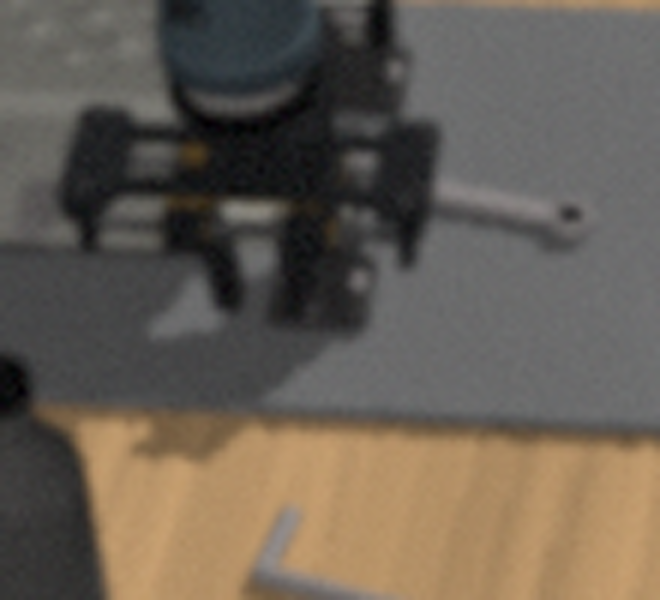

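Emit:
servo_tool(
  steps=[
    [[0.2, -0.3, -1.5], [-0.12, 0, 0], 0],
    [[0.2, -0.6, -3], [-0.24, 0, 0], 0],
    [[0.2, -0.9, -4.5], [-0.36, 0, 0], 0],
    [[0.2, -1.3, -6], [-0.48, 0, 0], 0],
    [[0.2, -1.6, -7.2], [-0.6, 0, 0], 0.2],
    [[0.2, -1.6, -7.2], [-0.72, 0, 0], 0.2],
    [[0.2, -1.6, -7.2], [-0.84, 0, 0], 0.2],
    [[0.2, -1.6, -7.2], [-0.96, 0, 0], 0.2],
    [[0.2, -1.6, -7.2], [-1.08, 0, 0], 0.2],
    [[0.2, -1.6, -7.2], [-1.2, 0, 0], 0.2],
    [[0.2, -1.6, -7.2], [-1.32, 0, 0], 0.2],
    [[0.2, -1.6, -7.2], [-1.32, 0, 0], 0.2],
  ],
)

```text
time_s: 17.43
eef_pos: [553.9, 343.2, 147.6]
orientation: [0.052, 0.706, -0.054, 0.704]
force: [-0.4, 0.6, -0.1]
gripper_width: 52.7
```

Emit:
servo_tool(
  steps=[
    [[0, 0, 0], [0, 0, 0], 0.2],
    [[0, 0, 0], [0, 0, 0], 0.2],
    [[0, 0, 0], [0, 0, 0], 0.2],
  ],
)

```text
time_s: 17.68
eef_pos: [554.2, 345.3, 149.1]
orientation: [0.054, 0.705, -0.055, 0.705]
force: [-0.6, -0.2, -0.7]
gripper_width: 53.0
```

```bash
python3 - <<'E'
from h import *
st()
p=cap("wrist","w9.png")
import pickle; pickle.dump(p,open("w9.pkl","wb"))
E
```

```text
t 17.68 pos [554.2 345.3 149.1] xax [-0.001 -0.001 -1.   ] yax [ 0.154  0.988 -0.001] yaw 1.416 F [-0.6 -0.2 -0.7] w 53.0 q [-0.62  0.64 -0.01  1.6   0.01  0.91  0.79]
```

View pics/w9.png

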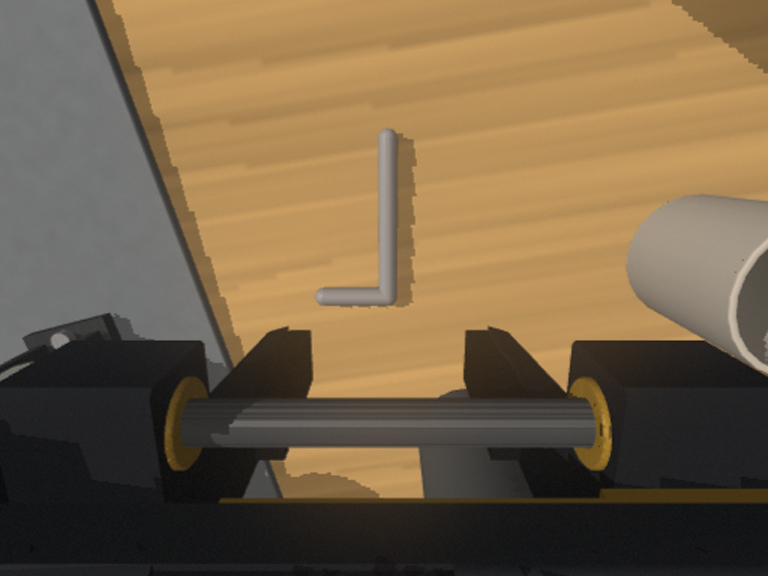

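```bash
python3 - <<'E'
from h import *
import pickle
p=pickle.load(open("w9.pkl","rb"))
g=lambda u,v:onz(p,[u/1.5-.17,v/1.5-.17],6)
b,t=g(388.5,297),g(388,128)
d=(t-b);L=np.linalg.norm(d);d/=L;ang=np.arctan2(d[1],d[0])
print(b,t,L,ang)
G=b+24*d; print("G",G); plan([G[0],G[1],1.8],down(ang-np.pi/2))
E
```

```text
[577.28881809 342.44702326   6.        ] [471.83383223 358.39734297   6.        ] 106.654426735724 2.9914780904491356
G [553.55872326 346.03625705   6.        ]
 t 17.73 shift cm [14.75, 0.04, -0.06] rot [-0.004, -0.0, 0.001]
```

Emit:
servo_tool(
  steps=[
    [[4, 0.04, -0.06], [0, 0, 0], 0.2],
    [[8, 0.04, -0.06], [0, 0, 0], 0.2],
    [[11.5, 0.04, -0.06], [0, 0, 0], 0.2],
    [[13.5, 0.04, -0.06], [0, 0, 0], 0.2],
    [[14.7, 0.04, -0.06], [0, 0, 0], 0.2],
    [[14.7, 0.04, -0.06], [0, 0, 0], 0.2],
    [[14.7, 0.04, -0.06], [0, 0, 0], -1],
    [[14.7, 0.04, -0.06], [0, 0, 0], -1],
    [[14.7, 0.04, -0.06], [0, 0, 0], -1],
    [[14.7, 0.04, -0.06], [0, 0, 0], -1],
    [[14.7, 0.04, -0.06], [0, 0, 0], -1],
    [[14.7, 0.04, -0.06], [0, 0, 0], -1],
  ],
)

```text
time_s: 18.73
eef_pos: [553.8, 346.5, 2.9]
orientation: [0.054, 0.705, -0.054, 0.705]
force: [-0.3, 0.3, 0.1]
gripper_width: 15.0
```

Emit:
servo_tool(
  steps=[
    [[0, 0, 0], [0, 0, 0], -1],
    [[0, 0, 0], [0, 0, 0], -1],
    [[-4, 0, 0], [0, 0, 0], -1],
    [[-8, 0, 0], [0, 0, 0], -1],
    [[-12, 0, 0], [0, 0, 0], -1],
    [[-16, 0, 0], [0, 0, 0], -1],
    [[-20, 0, 0], [0, 0, 0], -1],
    [[-24, 0, 0], [0, 0, 0], -1],
    [[-24, 0, 0], [0, 0, 0], -1],
    [[-24, 0, 0], [0, 0, 0], -1],
  ],
)

```text
time_s: 19.57
eef_pos: [555.0, 347.3, 245.4]
orientation: [0.055, 0.704, -0.052, 0.707]
force: [0.3, 0.3, -2.6]
gripper_width: 10.7
```

```bash
python3 - <<'E'
from h import *
st()
cap("wrist","w10.png");cap("side","s10.png")
plan([420,200,270],down(1.0))
E
```

```text
t 19.57 pos [555.  347.3 245.4] xax [ 0.004  0.003 -1.   ] yax [0.151 0.988 0.004] yaw 1.419 F [ 0.3  0.3 -2.6] w 10.7 q [-0.62  0.54 -0.01  1.52  0.    1.08  0.79]
 t 19.67 shift cm [-2.82, -16.44, -10.94] rot [0.419, -0.001, 0.002]
```

View pics/w10.png

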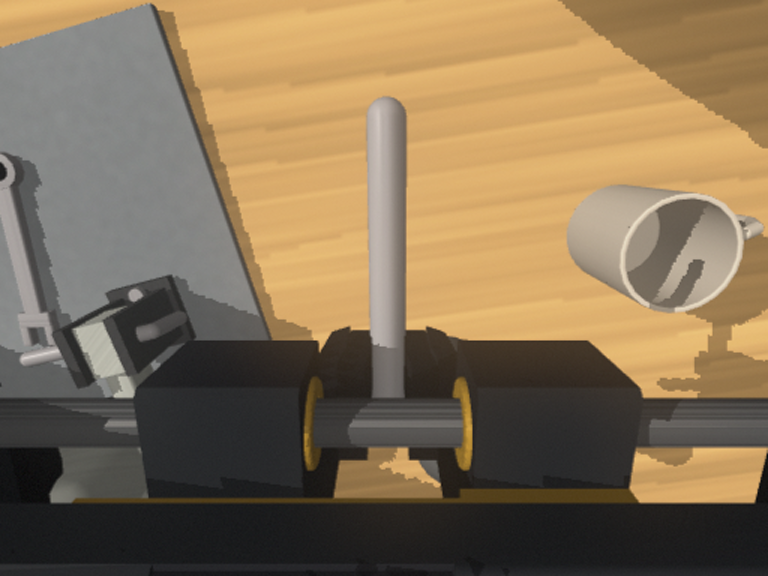

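View pics/s10.png

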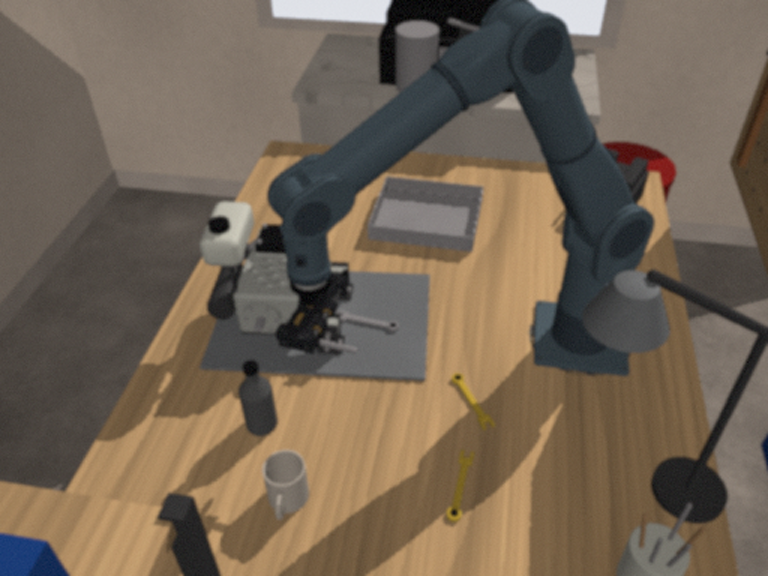

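Emit:
servo_tool(
  steps=[
    [[-1, -3, -2.5], [0.08, 0, 0], -1],
    [[-2, -6, -5], [0.16, 0, 0], -1],
    [[-3, -9, -7.5], [0.25, 0, 0], -1],
    [[-3, -12.5, -9.5], [0.33, 0, 0], -1],
    [[-3, -16.4, -11], [0.42, 0, 0], -1],
    [[-3, -16.4, -11], [0.42, 0, 0], -1],
    [[-3, -16.4, -11], [0.42, 0, 0], -1],
  ],
)

```text
time_s: 20.25
eef_pos: [418.3, 198.6, 271.1]
orientation: [0.199, 0.679, -0.201, 0.677]
force: [-0.2, 1.0, -0.7]
gripper_width: 10.6
```

```bash
python3 - <<'E'
from h import *
st()
plan([440,-120,270],down(.099))
E
```

```text
t 20.25 pos [418.3 198.6 271.1] xax [-0.003 -0.002 -1.   ] yax [ 0.543  0.84  -0.004] yaw 0.997 F [-0.2  1.  -0.7] w 10.6 q [-0.62  0.18  0.08  1.98 -0.02  0.99  0.47]
 t 20.25 shift cm [0.18, -25.58, 19.12] rot [0.898, 0.0, 0.004]
```

Emit:
servo_tool(
  steps=[
    [[0.2, -3.2, 2.4], [0.11, 0, 0], -1],
    [[0.2, -6.4, 4.8], [0.22, 0, 0], -1],
    [[0.2, -9.6, 7.2], [0.33, 0, 0], -1],
    [[0.2, -12.8, 9.6], [0.44, 0, 0], -1],
    [[0.2, -16, 12], [0.55, 0, 0], -1],
    [[0.2, -19.2, 14.4], [0.66, 0, 0], -1],
    [[0.2, -22.4, 16.8], [0.77, 0, 0], -1],
    [[0.2, -25.6, 19.1], [0.88, 0, 0], -1],
    [[0.2, -25.6, 19.1], [0.9, 0, 0], -1],
    [[0.2, -25.6, 19.1], [0.9, 0, 0], -1],
    [[0.2, -25.6, 19.1], [0.9, 0, 0], -1],
  ],
)

```text
time_s: 21.17
eef_pos: [442.7, -116.6, 269.9]
orientation: [0.473, 0.525, -0.474, 0.524]
force: [0.4, 0.1, -1.1]
gripper_width: 10.5
```

```bash
python3 - <<'E'
from h import *
st()
plan([600,-170,270],down(.099))
E
```

```text
t 21.17 pos [ 442.7 -116.6  269.9] xax [-0.002 -0.    -1.   ] yax [ 0.995  0.102 -0.002] yaw 0.102 F [ 0.4  0.1 -1.1] w 10.5 q [-0.23  0.17  0.44  2.01 -0.09  0.98  0.35]
 t 21.17 shift cm [-0.04, 15.11, 6.92] rot [0.003, -0.0, 0.002]
```

Emit:
servo_tool(
  steps=[
    [[0, 3, 3], [0, 0, 0], -1],
    [[0, 6, 6], [0, 0, 0], -1],
    [[0, 9, 6.9], [0, 0, 0], -1],
    [[0, 12, 6.9], [0, 0, 0], -1],
    [[0, 15.1, 6.9], [0, 0, 0], -1],
    [[0, 15.1, 6.9], [0, 0, 0], -1],
    [[0, 15.1, 6.9], [0, 0, 0], -1],
    [[0, 15.1, 6.9], [0, 0, 0], -1],
    [[0, 15.1, 6.9], [0, 0, 0], -1],
  ],
)

```text
time_s: 21.92
eef_pos: [598.5, -170.7, 270.4]
orientation: [0.474, 0.525, -0.474, 0.524]
force: [-0.7, -0.2, -0.8]
gripper_width: 10.6
```

```bash
python3 - <<'E'
from h import *
st()
p=cap("wrist","w11.png")
import pickle; pickle.dump(p,open("w11.pkl","wb"))
st()
E
```

```text
t 21.92 pos [ 598.5 -170.7  270.4] xax [-0.001  0.001 -1.   ] yax [ 0.995  0.1   -0.001] yaw 0.1 F [-0.7 -0.2 -0.8] w 10.6 q [-0.11  0.49  0.45  1.6  -0.23  1.11  0.49]
t 21.97 pos [ 598.5 -171.   270.7] xax [-0.001  0.    -1.   ] yax [ 0.995  0.099 -0.001] yaw 0.1 F [-1.3 -0.6 -0.5] w 10.8 q [-0.11  0.48  0.45  1.6  -0.23  1.11  0.49]
```

View pics/w11.png

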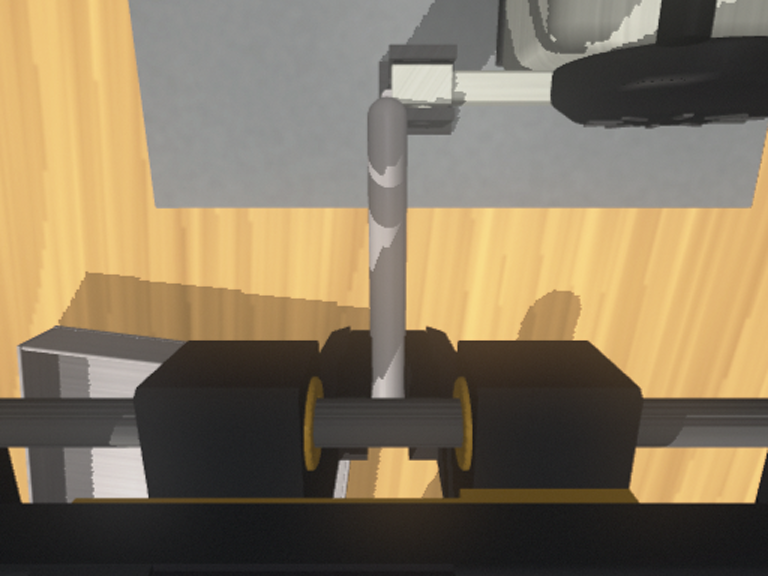

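```bash
python3 - <<'E'
import pickle,cv2
p=pickle.load(open("w11.pkl","rb"))
cv2.imwrite("pics/c11.png",cv2.resize(p["frame"][20:95,240:320],None,fx=8,fy=8,interpolation=cv2.INTER_CUBIC))
E
```

```text
(no output)
```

View pics/c11.png

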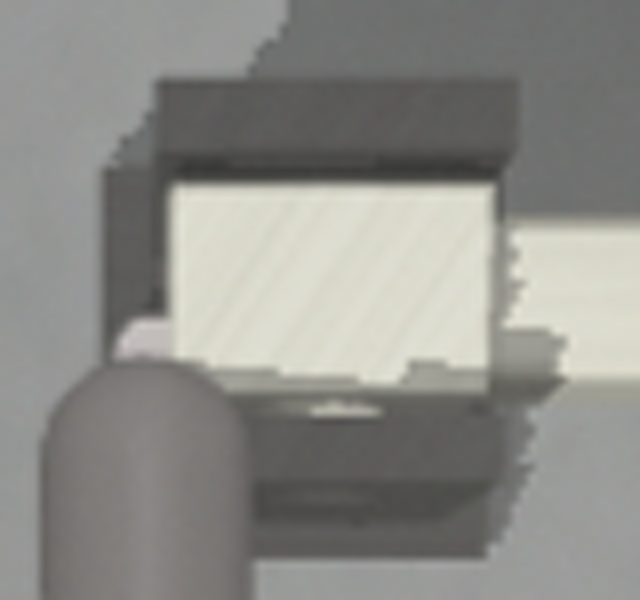

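```bash
python3 - <<'E'
import pickle
from h import *
p=pickle.load(open("w11.pkl","rb"))
g=lambda u,v,z:onz(p,[240+u/8-.44,20+v/8-.44],z)
w={(-82,-72,95):(157,79),(-38,-72,95):(518,79),(-80,-83,90):(172,183),(-40,-83,90):(495,182),(-38,-118,95):(501,480)}
M=[];N=[]
for k,c in w.items():
    X=g(*c,k[2]);print(k,X.round(1));M.append(k[:2]);N.append(X[:2])
M=np.array(M,float);N=np.array(N)
mc,nc=M.mean(0),N.mean(0);A=M-mc;B=N-nc
th=np.arctan2((A[:,0]*B[:,1]-A[:,1]*B[:,0]).sum(),(A*B).sum());th=0.099;S=R.from_euler('z',th).as_matrix()[:2,:2]
O=nc-S@mc;print("O",O,"th",th,"res",(N-(M@S.T+O)).round(1).tolist())
print("holeR",O+S@[-60,-118])
# pin tip in image: centre col & top
t=g(145,358,274.6);t2=onz(p,[388/1.5-.17,330/1.5],274.6);print("pin tip",t,t2,np.arctan2(*(t-t2)[[1,0]]))
f=lambda u,v,z:onz(p,[u/1.5-.17,v/1.5-.17],z)
for z in(70,120,170,220):print(z,[S.T@(f(u,v,z)[:2]-O) for u,v in((550,90),(600,127))])
for c,k in(((155.5,207.5),(-290,-185)),((752.5,207.5),(240,-185))):print("bed",S.T@(f(*c,10)[:2]-O),k)
E
```

```text
(-82, -72, 95) [585.9 -34.4  95. ]
(-38, -72, 95) [629.2 -30.   95. ]
(-80, -83, 90) [588.8 -44.7  90. ]
(-40, -83, 90) [628.5 -40.6  90. ]
(-38, -118, 95) [633.4 -75.5  95. ]
O [660.04456237  45.6334379 ] th 0.099 res [[0.3, -0.3], [-0.2, -0.2], [0.2, 0.1], [0.1, 0.3], [-0.4, 0.0]]
holeR [612.0012791 -77.719077 ]
pin tip [590.27057534 -87.5414656  274.6       ] [ 597.98855366 -159.77506868  274.6       ] 1.6772399634906074
70 [array([ 32.55018319, -95.95370201]), array([  71.03672561, -120.77908432])]
120 [array([  16.0004664 , -102.73230922]), array([  48.93718519, -123.97782996])]
170 [array([  -0.54925038, -109.51091642]), array([  26.83764476, -127.17657561])]
220 [array([ -17.09896717, -116.28952362]), array([   4.73810434, -130.37532126])]
bed [-288.23065418 -185.6599026 ] (-290, -185)
bed [ 240.97200977 -184.37525471] (240, -185)
```

```bash
python3 - <<'E'
from h import *
Rt=down(.099)*R.from_rotvec([0,0,.44]); print(Rt.as_matrix().round(3))
plan([623.2,-172,120],Rt)
E
```

```text
[[ 0.424  0.9    0.099]
 [ 0.042  0.089 -0.995]
 [-0.905  0.426 -0.   ]]
 t 21.97 shift cm [15.07, 2.45, 0.35] rot [0.0, -0.001, 0.441]
```

Emit:
servo_tool(
  steps=[
    [[3, 1, 0.3], [0, 0, 0.11], -1],
    [[6, 2, 0.3], [0, 0, 0.22], -1],
    [[9, 2.4, 0.3], [0, 0, 0.33], -1],
    [[12, 2.4, 0.3], [0, 0, 0.44], -1],
    [[15, 2.4, 0.3], [0, 0, 0.44], -1],
    [[15, 2.4, 0.3], [0, 0, 0.44], -1],
    [[15, 2.4, 0.3], [0, 0, 0.44], -1],
    [[15, 2.4, 0.3], [0, 0, 0.44], -1],
  ],
)

```text
time_s: 22.63
eef_pos: [625.3, -172.6, 123.1]
orientation: [0.578, 0.407, -0.348, 0.616]
force: [-0.2, -0.1, -0.4]
gripper_width: 10.8
```

```bash
python3 - <<'E'
from h import *
st()
Rt=down(.099)*R.from_rotvec([0,0,.44])
plan([623.2,-172,66.2],Rt)
cap("wrist","w12.png")
E
```

```text
t 22.63 pos [ 625.3 -172.6  123.1] xax [ 0.426  0.041 -0.904] yax [0.899 0.09  0.428] yaw 0.1 F [-0.2 -0.1 -0.4] w 10.8 q [ 0.26  0.54  0.02  1.98 -0.7   0.27  1.02]
 t 22.63 shift cm [5.06, -2.62, -0.08] rot [0.001, 0.001, -0.002]
```

View pics/w12.png

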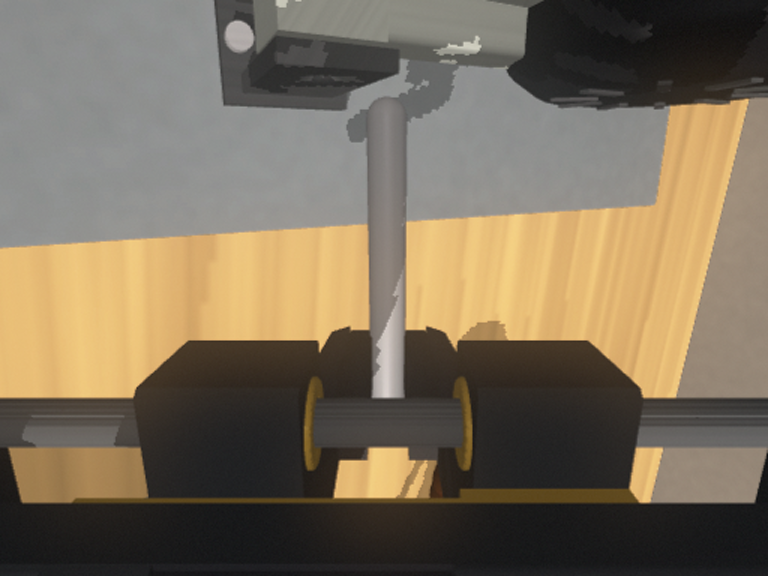

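```bash
python3 - <<'E'
from h import *
p=robot.capture("wrist")
S=R.from_euler('z',.099).as_matrix()[:2,:2];O=np.array([660.04,45.63])
f=lambda u,v,z:S.T@(onz(p,[u/1.5-.17,v/1.5-.17],z)[:2]-O)
for z in(50,70,100,120,150,170):print(z,f(508,70,z).round(0),f(540,100,z).round(0))
E
```

```text
50 [  49. -103.] [  73. -116.]
70 [  33. -107.] [  54. -119.]
100 [   9. -114.] [  26. -124.]
120 [  -7. -118.] [   8. -127.]
150 [ -32. -124.] [ -20. -131.]
170 [ -48. -129.] [ -38. -134.]
```

```bash
python3 - <<'E'
from h import *
Rt=down(.099)*R.from_rotvec([0,0,.2]); x=Rt.as_matrix()[:,0]
P=np.array([621.4,-172.2,70])
print(P+4.2*x); plan(P+4.2*x+[0,0,0],Rt)
E
```

```text
[ 622.2303255  -172.11752816   65.88372037]
 t 22.73 shift cm [5.06, -2.84, -0.06] rot [0.002, 0.002, -0.244]
```

Emit:
servo_tool(
  steps=[
    [[0, 0, -0.05], [0, 0, -0.1], -1],
    [[0, 0, -0.05], [0, 0, -0.2], -1],
    [[1, -1, -0.05], [0, 0, -0.244], -1],
    [[3, -2, -0.05], [0, 0, -0.244], -1],
    [[5.05, -2.85, -0.05], [0, 0, -0.244], -1],
    [[5.05, -2.85, -0.05], [0, 0, -0.244], -1],
    [[5.05, -2.85, -0.05], [0, 0, -0.244], -1],
    [[5.05, -2.85, -0.05], [0, 0, -0.244], -1],
    [[5.05, -2.85, -0.05], [0, 0, -0.244], -1],
  ],
)

```text
time_s: 23.48
eef_pos: [620.7, -172.4, 65.2]
orientation: [0.524, 0.474, -0.42, 0.569]
force: [0.8, 0.1, -0.9]
gripper_width: 10.7
```

```bash
python3 - <<'E'
from h import *
st()
Rt=down(.099)*R.from_rotvec([0,0,.2]); x=Rt.as_matrix()[:,0]
P=np.array([621.4,-172.2,70])
plan(P+4.2*x+[0,0,0],Rt)
p=cap("wrist","w13.png"); print(proj(p,[612,-77.7,70])*1.5)
st()
E
```

```text
t 23.48 pos [ 620.7 -172.4   65.2] xax [ 0.197  0.018 -0.98 ] yax [0.975 0.097 0.198] yaw 0.099 F [ 0.8  0.1 -0.9] w 10.7 q [ 0.01  0.69  0.3   1.84 -0.55  0.5   0.79]
 t 23.48 shift cm [-0.04, 0.16, -0.01] rot [0.0, 0.001, 0.001]
[[391.83762918  52.86529295]]
t 23.53 pos [ 620.5 -172.3   65. ] xax [ 0.197  0.018 -0.98 ] yax [0.975 0.097 0.198] yaw 0.099 F [-1.2  0.2 -1.2] w 10.5 q [ 0.01  0.69  0.3   1.84 -0.55  0.5   0.79]
```

View pics/w13.png

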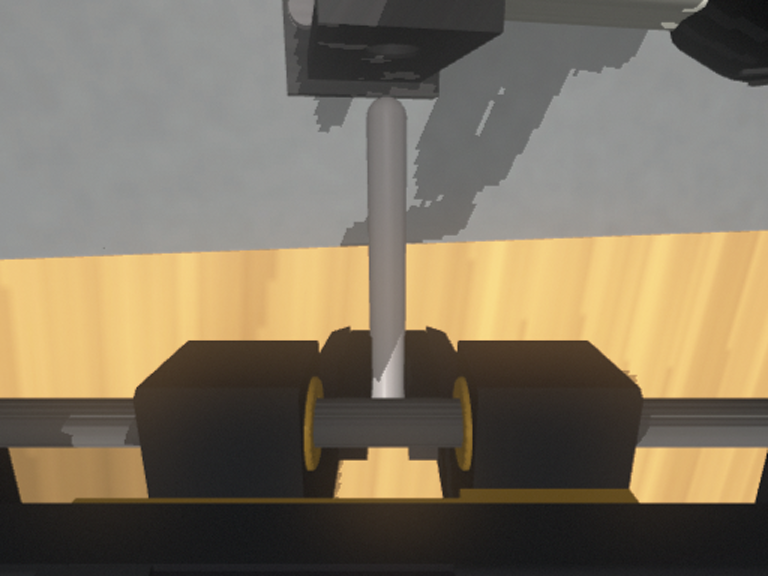

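Emit:
servo_tool(
  steps=[
    [[-0.06, 0.17, 0], [0, 0, 0], -1],
    [[-0.06, 0.17, -0.3], [0, 0, 0], -1],
    [[-0.06, 0.17, -0.6], [0, 0, 0], -1],
    [[-0.06, 0.17, -0.9], [0, 0, 0], -1],
    [[-0.06, 0.17, -1.2], [0, 0, 0], -1],
    [[-0.06, 0.17, -1.5], [0, 0, 0], -1],
    [[-0.06, 0.17, -1.8], [0, 0, 0], -1],
    [[-0.06, 0.17, -1.8], [0, 0, 0], -1],
  ],
)

```text
time_s: 24.2
eef_pos: [619.3, -152.8, 63.9]
orientation: [0.524, 0.475, -0.421, 0.568]
force: [1.1, 1.0, 0.2]
gripper_width: 10.6
```

```bash
python3 - <<'E'
from h import *
st()
p=cap("wrist","w14.png"); print(proj(p,[612,-77.7,70])*1.5)
Rt=down(.099)*R.from_rotvec([0,0,.2]); x=Rt.as_matrix()[:,0]
P=np.array([621.4,-172.2,70])+np.array([-.0988,.9951,0])*18
plan(P+4.2*x+[0,0,0],Rt)
E
```

```text
t 24.2 pos [ 619.3 -152.8   63.9] xax [ 0.194  0.02  -0.981] yax [0.976 0.098 0.195] yaw 0.1 F [1.1 1.  0.2] w 10.6 q [-0.02  0.69  0.3   1.85 -0.55  0.49  0.77]
[[390.83282908 125.24916476]]
 t 24.25 shift cm [-0.17, 0.14, 0.12] rot [0.001, -0.001, 0.004]
```

View pics/w14.png

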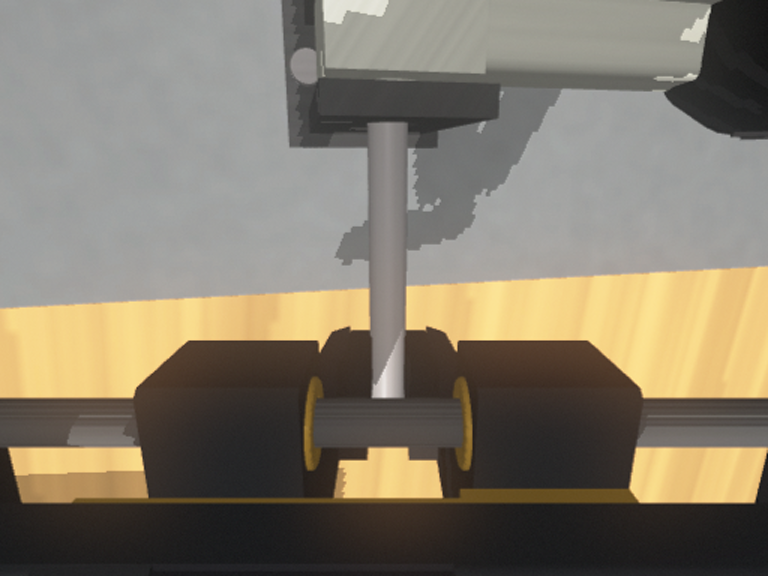

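Emit:
servo_tool(
  steps=[
    [[-0.15, 0.1, 0], [0, 0, 0], -1],
    [[-0.15, 0.1, -0.3], [0, 0, 0], -1],
    [[-0.15, 0.1, -0.6], [0, 0, 0], -1],
    [[-0.15, 0.1, -0.9], [0, 0, 0], -1],
    [[-0.15, 0.1, -1.2], [0, 0, 0], -1],
    [[-0.15, 0.1, -1.5], [0, 0, 0], -1],
    [[-0.15, 0.1, -1.8], [0, 0, 0], -1],
    [[-0.15, 0.1, -2.1], [0, 0, 0], -1],
    [[-0.15, 0.1, -2.1], [0, 0, 0], -1],
  ],
)

```text
time_s: 25.0
eef_pos: [617.6, -131.8, 65.4]
orientation: [0.524, 0.476, -0.421, 0.568]
force: [0.0, 0.7, -0.9]
gripper_width: 10.8
```

```bash
python3 - <<'E'
from h import *
st()
Rt=down(.099)*R.from_rotvec([0,0,.2]); x=Rt.as_matrix()[:,0]
n=np.array([-.0988,.9951,0])
s=robot.read_state();P0=np.array([612,-77.7,70]);d=(P0-s["eef_pos"])@n;print("dist",d)
plan(P0-n*d+4.2*x,Rt); plan(P0-n*12+4.2*x,Rt)
E
```

```text
t 25.0 pos [ 617.6 -131.8   65.4] xax [ 0.194  0.02  -0.981] yax [0.976 0.098 0.195] yaw 0.1 F [ 0.   0.7 -0.9] w 10.8 q [-0.07  0.68  0.31  1.87 -0.55  0.48  0.73]
dist 54.3941851002529
 t 25.0 shift cm [-0.04, 0.07, -0.0] rot [0.001, -0.001, 0.004]
 t 25.0 shift cm [-0.03, 0.08, -4.24] rot [0.001, -0.001, 0.004]
```

Emit:
servo_tool(
  steps=[
    [[-0.03, 0.06, -0.4], [0, 0, 0], -1],
    [[-0.03, 0.06, -0.8], [0, 0, 0], -1],
    [[-0.03, 0.06, -1.2], [0, 0, 0], -1],
    [[-0.03, 0.06, -1.6], [0, 0, 0], -1],
    [[-0.03, 0.06, -2], [0, 0, 0], -1],
    [[-0.03, 0.06, -2.4], [0, 0, 0], -1],
    [[-0.03, 0.06, -2.8], [0, 0, 0], -1],
    [[-0.03, 0.06, -3.2], [0, 0, 0], -1],
    [[-0.03, 0.06, -3.6], [0, 0, 0], -1],
    [[-0.03, 0.06, -4], [0, 0, 0], -1],
    [[-0.03, 0.06, -4], [0, 0, 0], -1],
  ],
)

```text
time_s: 25.92
eef_pos: [614.2, -91.7, 65.8]
orientation: [0.523, 0.476, -0.421, 0.568]
force: [1.0, 0.7, -0.8]
gripper_width: 10.7
```

```bash
python3 - <<'E'
from h import *
st();cap("wrist","w15.png")
E
```

```text
t 25.92 pos [614.2 -91.7  65.8] xax [ 0.194  0.02  -0.981] yax [0.976 0.098 0.195] yaw 0.1 F [ 1.   0.7 -0.8] w 10.7 q [-0.15  0.67  0.32  1.9  -0.55  0.46  0.67]
```

View pics/w15.png

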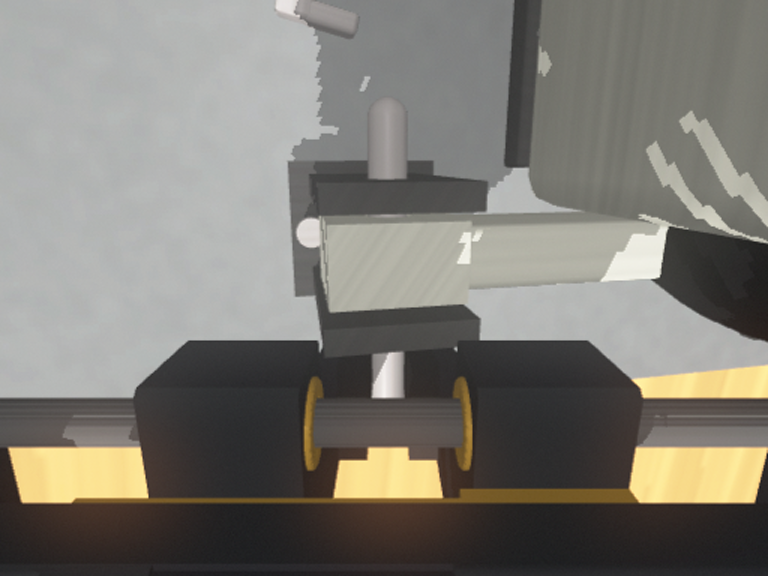

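Emit:
servo_tool(
  steps=[
    [[0, 0, 0], [0, 0, 0], 0],
    [[0, 0, 0], [0, 0, 0], 0],
    [[0, 0, 0], [0, 0, 0], 0],
    [[0, 0, 0], [0, 0, 0], 0],
    [[-1, 0, 0], [0, 0, 0], 0],
    [[-3, 0, 0], [0, 0, 0], 0],
    [[-6, 0, 0], [0, 0, 0], 0],
    [[-6, 0, 3], [0, 0, 0], -1],
    [[-6, 0, 6], [0, 0, 0], -1],
    [[-6, 0, 7], [0, 0, 0], -1],
    [[-6, 0, 7], [0, 0, 0], -1],
    [[-6, 0, 7], [0, 0, 0], -1],
  ],
)

```text
time_s: 26.97
eef_pos: [609.2, -163.7, 124.9]
orientation: [0.524, 0.475, -0.421, 0.568]
force: [0.3, 0.7, 0.2]
gripper_width: 12.9
```

```bash
python3 - <<'E'
from h import *
st();cap("wrist","w16.png")
n=np.array([-.0988,.9951,0]);P0=np.array([612,-77.7,0])
for d,z in((75,50),(40,50),(21,50)):
    plan(P0-n*d+[1,0,z],down(.099)*R.from_rotvec([0,0,.1]),d)
E
```

```text
t 26.97 pos [ 609.2 -163.7  124.9] xax [ 0.194  0.02  -0.981] yax [0.976 0.096 0.195] yaw 0.098 F [0.3 0.7 0.2] w 12.9 q [-0.06  0.59  0.38  1.86 -0.5   0.6   0.74]
75 t 27.02 shift cm [7.56, -0.27, -0.88] rot [0.001, -0.001, -0.096]
40 t 27.02 shift cm [7.56, -0.27, -4.38] rot [0.001, -0.001, -0.096]
21 t 27.02 shift cm [7.56, -0.27, -6.28] rot [0.001, -0.001, -0.096]
```

View pics/w16.png

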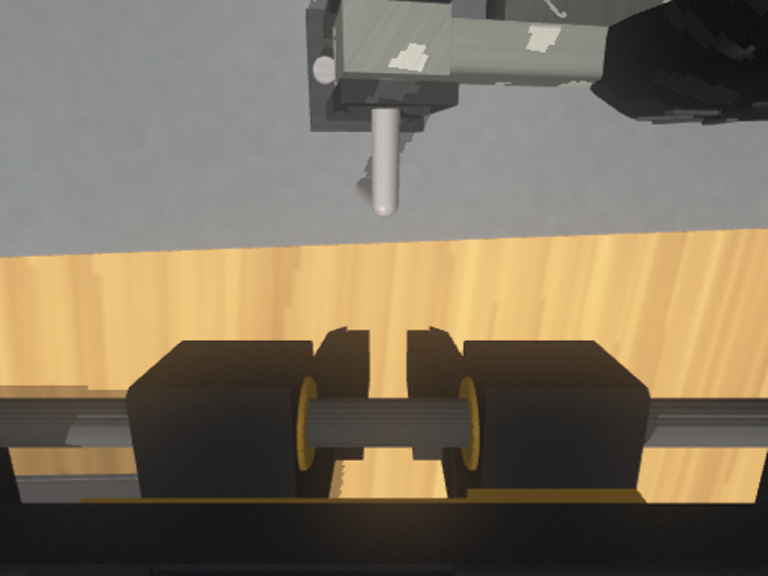

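Emit:
servo_tool(
  steps=[
    [[3, -0.1, 0], [0, 0, -0.096], -1],
    [[6, -0.2, 0], [0, 0, -0.096], -1],
    [[7.5, -0.3, 0], [0, 0, -0.096], -1],
    [[7.5, -0.3, -0.5], [0, 0, -0.096], -1],
    [[7.5, -0.3, -1.5], [0, 0, -0.096], -1],
    [[7.5, -0.3, -2.3], [0, 0, -0.096], -1],
    [[7.5, -0.3, -2.9], [0, 0, -0.096], -1],
    [[7.5, -0.3, -3.5], [0, 0, -0.096], -1],
    [[7.5, -0.3, -4.1], [0, 0, -0.096], -1],
    [[7.5, -0.3, -4.7], [0, 0, -0.096], -1],
    [[7.5, -0.3, -5.2], [0, 0, -0.096], -1],
    [[7.5, -0.3, -5.5], [0, 0, -0.096], -1],
  ],
)

```text
time_s: 28.02
eef_pos: [617.3, -112.5, 52.8]
orientation: [0.501, 0.496, -0.449, 0.549]
force: [0.3, -11.0, 6.4]
gripper_width: 0.5
```

Emit:
servo_tool(
  steps=[
    [[0, 0, -0.2], [0, 0, 0], -1],
    [[0, 0, -0.4], [0, 0, 0], -1],
    [[0, 0, -0.6], [0, 0, 0], -1],
    [[0, 0, -0.6], [0, 0, 0], -1],
  ],
)

```text
time_s: 28.35
eef_pos: [617.0, -107.6, 53.2]
orientation: [0.501, 0.495, -0.449, 0.549]
force: [-0.7, -10.0, 8.3]
gripper_width: 0.2
```

```bash
python3 - <<'E'
from h import *
st()
n=np.array([-.0988,.9951,0]);P0=np.array([612,-77.7,0])
print("dist",(P0-robot.read_state()["eef_pos"])@n)
E
```

```text
t 28.35 pos [ 617.  -107.6   53.2] xax [ 0.106  0.003 -0.994] yax [0.99  0.095 0.105] yaw 0.095 F [ -0.7 -10.    8.3] w 0.2 q [-0.17  0.73  0.39  1.82 -0.51  0.58  0.62]
dist 30.28705808298286
```

Emit:
servo_tool(
  steps=[
    [[0.3, 0, -0.2], [0, 0, 0], -1],
    [[0.3, 0, -0.4], [0, 0, 0], -1],
    [[0.3, 0, -0.6], [0, 0, 0], -1],
    [[0.3, 0, -0.8], [0, 0, 0], -1],
    [[0.3, 0, -0.8], [0, 0, 0], -1],
    [[0.3, 0, -0.8], [0, 0, 0], -1],
  ],
)

```text
time_s: 28.85
eef_pos: [617.2, -102.0, 51.1]
orientation: [0.501, 0.494, -0.45, 0.55]
force: [-0.8, -14.1, 12.0]
gripper_width: 0.4
```

```bash
python3 - <<'E'
from h import *
st()
n=np.array([-.0988,.9951,0]);P0=np.array([612,-77.7,0])
print("dist",(P0-robot.read_state()["eef_pos"])@n)
E
```

```text
t 28.85 pos [ 617.2 -102.    51.1] xax [ 0.107  0.    -0.994] yax [0.99  0.093 0.107] yaw 0.094 F [ -0.8 -14.1  12. ] w 0.4 q [-0.18  0.73  0.39  1.83 -0.51  0.57  0.62]
dist 24.683182782927023
```

Emit:
servo_tool(
  steps=[
    [[0, 0, -0.15], [0, 0, 0], -1],
    [[0, 0, -0.3], [0, 0, 0], -1],
    [[0, 0, -0.45], [0, 0, 0], -1],
    [[0, 0, -0.6], [0, 0, 0], -1],
    [[0, 0, -0.6], [0, 0, 0], -1],
    [[0, 0, -0.6], [0, 0, 0], -1],
  ],
)

```text
time_s: 29.35
eef_pos: [617.6, -99.5, 52.2]
orientation: [0.501, 0.492, -0.451, 0.551]
force: [-1.1, -20.2, 16.6]
gripper_width: 0.4
```

```bash
python3 - <<'E'
from h import *
st()
n=np.array([-.0988,.9951,0]);P0=np.array([612,-77.7,0])
print("dist",(P0-robot.read_state()["eef_pos"])@n)
E
```

```text
t 29.35 pos [617.6 -99.5  52.2] xax [ 0.111 -0.004 -0.994] yax [0.99  0.091 0.11 ] yaw 0.092 F [ -1.1 -20.2  16.6] w 0.4 q [-0.19  0.73  0.39  1.83 -0.51  0.57  0.61]
dist 22.21004161898571
```

Emit:
servo_tool(
  steps=[
    [[0, 0, 2], [0, 0, 0], -1],
    [[0, 0, 4], [0, 0, 0], -1],
    [[-4, 0, 5], [0, 0, 0], -1],
    [[-8, 0, 6], [0, 0, -0.1], -1],
    [[-12, 0, 6], [0, 0, -0.1], -1],
    [[-12, 0, 6], [0, 0, -0.1], -1],
    [[-12, 0, 6], [0, 0, -0.1], -1],
    [[-12, 0, 6], [0, 0, -0.1], -1],
  ],
)

```text
time_s: 30.02
eef_pos: [607.7, -147.9, 166.8]
orientation: [0.475, 0.524, -0.474, 0.524]
force: [0.7, -0.3, 0.0]
gripper_width: 0.4
```

```bash
python3 - <<'E'
from h import *
st();p=cap("wrist","w17.png")
import pickle; pickle.dump(p,open("w17.pkl","wb"))
cv2.imwrite("pics/c17.png",cv2.resize(p["frame"][0:110,190:310],None,fx=6,fy=6,interpolation=cv2.INTER_CUBIC))
E
```

```text
t 30.02 pos [ 607.7 -147.9  166.8] xax [ 0.     0.001 -1.   ] yax [0.995 0.099 0.   ] yaw 0.1 F [ 0.7 -0.3  0. ] w 0.4 q [-0.19  0.63  0.51  1.69 -0.37  0.93  0.57]
```

View pics/c17.png

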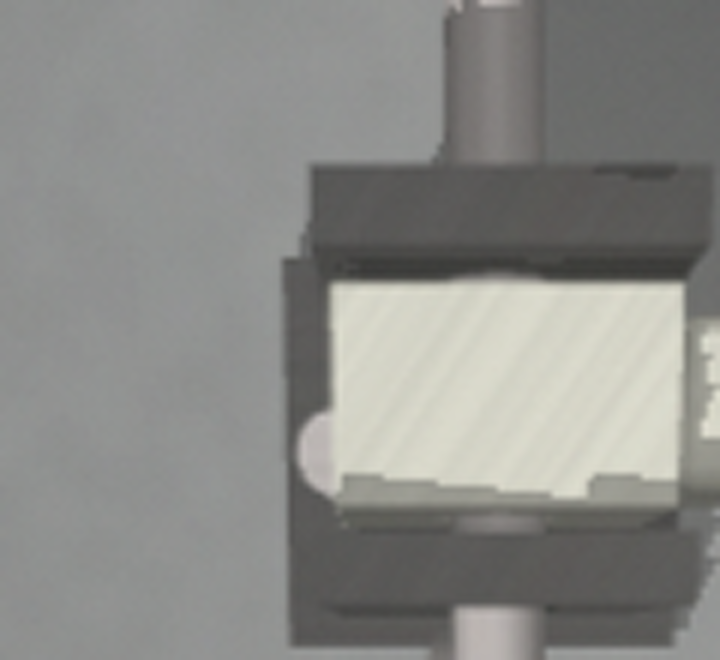

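```bash
python3 - <<'E'
from h import *
import pickle; p=pickle.load(open("w17.pkl","rb"))
cv2.imwrite("pics/c17b.png",cv2.resize(p["frame"][80:160,210:330],None,fx=6,fy=6,interpolation=cv2.INTER_CUBIC))
n=np.array([-.0988,.9951,0])
pl=onz(p,[190+500/6-.42,605/6-.42],95);print("plate outer edge",pl,"expected",P:=np.array([612,-77.7]))
E
```

```text
plate outer edge [611.31042285 -77.74439623  95.        ] expected [612.  -77.7]
```

View pics/c17b.png

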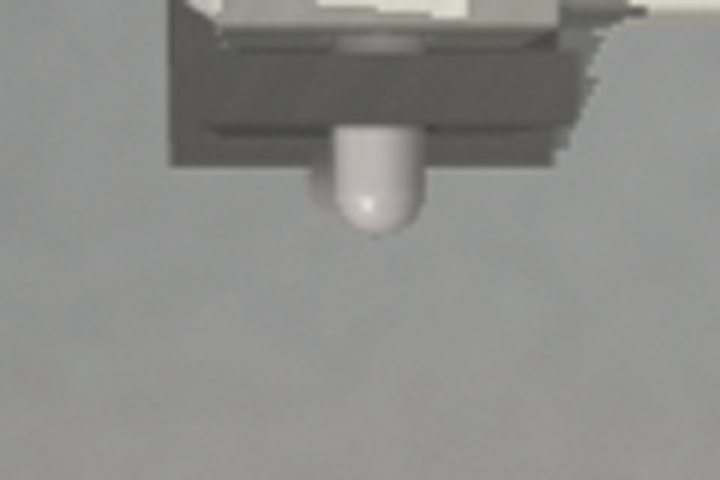

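```bash
python3 - <<'E'
from h import *
import pickle; p=pickle.load(open("w17.pkl","rb"))
n=np.array([-.0988,.9951,0]);P=np.array([611.7,-77.7,0])
for z in(62,68,74):print(z,(P-onz(p,[210+378/6-.42,80+235/6-.42],z))@n)
print(onz(p,[190+498/6-.42,600/6],70),onz(p,[190+495/6-.42,90/6],70),onz(p,[210+378/6-.42,80+160/6],70))
E
```

```text
62 13.748842753327226
68 13.50128561493245
74 13.25372847653767
[612.15484417 -76.9638071   70.        ] [605.1610784  -18.46922952  70.        ] [612.7143876  -81.89952397  70.        ]
```

```bash
python3 - <<'E'
from h import *
p=robot.capture("scene")
f=p["frame"]; cv2.imwrite("pics/sc18.png",cv2.resize(f,None,fx=1.5,fy=1.5))
for r in robot.spot_point(p,"spanner_centre")[:4]: print(r["score"],onz(p,r["point"],15).round(0))
g=lambda u,v:onz(p,[u/1.5,v/1.5],15)
print(g(352,312),g(408,297))
plan([450,-20,270],down(.099))
E
```

```text
0.77 [516.  37.  15.]
0.54 [246. 245.  15.]
0.54 [259. 464.  15.]
[536.02069491  26.13376589  15.        ] [403.45870592  51.06724955  15.        ]
 t 30.17 shift cm [-10.41, -14.36, -14.31] rot [0.0, -0.001, 0.003]
```

View pics/sc18.png

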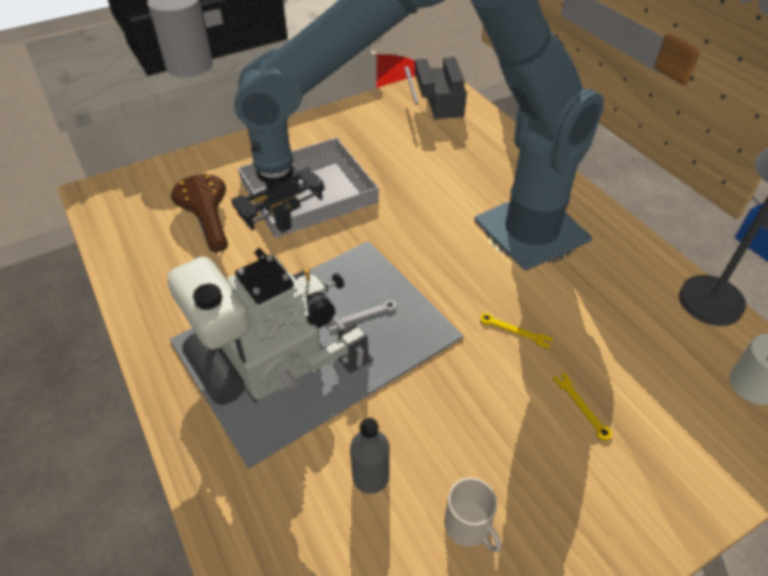

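Emit:
servo_tool(
  steps=[
    [[-4, 0, 0], [0, 0, 0], -1],
    [[-8, -2, 0], [0, 0, 0], -1],
    [[-10.4, -5, -2], [0, 0, 0], 0],
    [[-10.4, -8.5, -4], [0, 0, 0], 0],
    [[-10.4, -12, -6], [0, 0, 0], 0],
    [[-10.4, -14.4, -9], [0, 0, 0], 0],
    [[-10.4, -14.4, -12], [0, 0, 0], 0],
    [[-10.4, -14.4, -14.3], [0, 0, 0], 0],
    [[-10.4, -14.4, -14.3], [0, 0, 0], 0],
    [[-10.4, -14.4, -14.3], [0, 0, 0], 0],
  ],
)

```text
time_s: 31.0
eef_pos: [450.0, -19.7, 270.4]
orientation: [0.473, 0.525, -0.474, 0.525]
force: [-0.4, -0.4, 0.0]
gripper_width: 44.0
```

```bash
python3 - <<'E'
from h import *
st();p=cap("wrist","w18.png")
import pickle; pickle.dump(p,open("w18.pkl","wb"))
for r in robot.spot_point(p,"spanner_centre")[:4]: print(r["score"],r["point"],onz(p,r["point"],15).round(0))
E
```

```text
t 31.0 pos [450.  -19.7 270.4] xax [-0.001 -0.    -1.   ] yax [ 0.995  0.102 -0.001] yaw 0.102 F [-0.4 -0.4  0. ] w 44.0 q [-0.56  0.16  0.57  2.03 -0.1   0.98  0.16]
0.56 [316.4, 113.5] [519.  44.  15.]
```

View pics/w18.png

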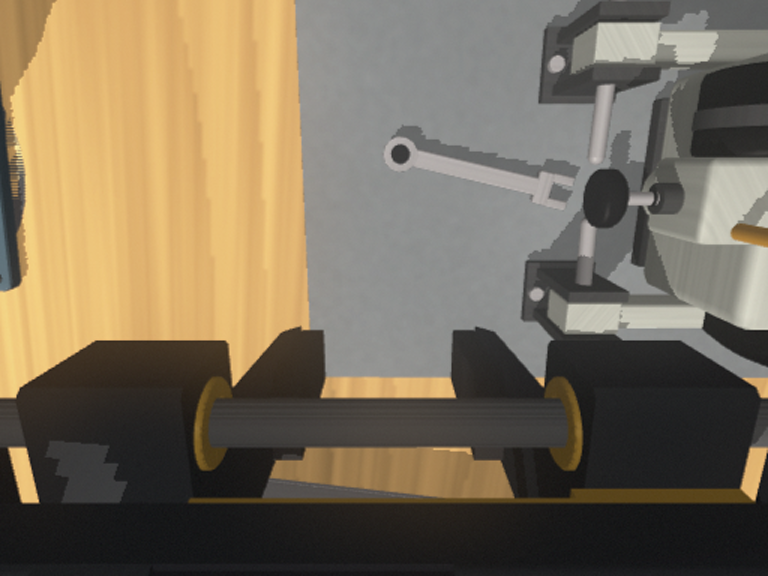

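```bash
python3 - <<'E'
from h import *
import pickle; p=pickle.load(open("w18.pkl","rb"))
S=R.from_euler('z',.099).as_matrix()[:2,:2];O=np.array([660.0,45.6])
g=lambda u,v,z=17:onz(p,[u/1.5-.17,v/1.5-.17],z)
a,b=g(425,160.5),g(535,184.5);r=g(401,153);j=g(575,192)
for x in(r,a,b,j):print(x.round(1),(S.T@(x[:2]-O)).round(1))
d=b-a;ang=np.arctan2(d[1],d[0]);print("ang",ang,np.linalg.norm(j-r))
print("knob",onz(p,[605/1.5,198/1.5],150), O+S@[-90,0])
G=(a+b)/2-d/np.linalg.norm(d)*12
print("G",G,S.T@(G[:2]-O)); plan([G[0],G[1],120],down(ang+np.pi/2)); plan([G[0],G[1],120],down(ang-np.pi/2))
E
```

```text
[454.2  51.4  17. ] [-204.3   26.1]
[475.1  47.4  17. ] [-183.8   20.1]
[571.6  37.4  17. ] [-88.7   0.6]
[607.1  34.7  17. ] [-53.7  -5.6]
ang -0.10372513632464232 153.89950121419145
knob [570.8803623   36.83000361 150.        ] [570.44068489  36.70454735]
G [511.42730552  43.6426537   17.        ] [-148.03866936   12.73691971]
 t 31.1 shift cm [15.05, 6.73, -5.92] rot [-1.369, -0.0, 0.001]
 t 31.1 shift cm [15.05, 6.73, -5.92] rot [1.773, 0.001, 0.0]
```

Emit:
servo_tool(
  steps=[
    [[0, 1, -1], [-0.12, 0, 0], 0],
    [[0, 2, -2], [-0.24, 0, 0], 0],
    [[0, 3, -3], [-0.36, 0, 0], 0],
    [[0, 4, -4], [-0.48, 0, 0], 0],
    [[0, 5, -5], [-0.6, 0, 0], 0],
    [[0, 6.3, -6], [-0.72, 0, 0], 0],
    [[2, 6.3, -6], [-0.84, 0, 0], 0],
    [[4, 6.3, -6], [-0.96, 0, 0], 0],
    [[6, 6.3, -6], [-1.08, 0, 0], 0],
    [[8, 6.3, -6], [-1.2, 0, 0], 0],
    [[10, 6.3, -6], [-1.32, 0, 0], 0],
    [[12, 6.3, -6], [-1.37, 0, 0], 0],
  ],
)

```text
time_s: 32.1
eef_pos: [507.5, 43.2, 149.6]
orientation: [0.034, 0.706, -0.035, 0.706]
force: [-0.0, 0.1, -0.1]
gripper_width: 43.9
```

Emit:
servo_tool(
  steps=[
    [[0, 0, 0], [0, 0, 0], 0],
    [[0, 0, 0], [0, 0, 0], 0],
    [[0, 0, 0], [0, 0, 0], 0],
  ],
)

```text
time_s: 32.35
eef_pos: [508.1, 44.1, 151.7]
orientation: [0.037, 0.706, -0.037, 0.706]
force: [0.9, -0.2, 0.3]
gripper_width: 44.0
```

```bash
python3 - <<'E'
from h import *
st();p=cap("wrist","w19.png")
import pickle; pickle.dump(p,open("w19.pkl","wb"))
print(proj(p,[[507,44,17],[523.3,42.4,17]])*1.5)
plan([508,44.3,12.5],down(1.467))
E
```

```text
t 32.35 pos [508.1  44.1 151.7] xax [ 0.001 -0.    -1.   ] yax [ 0.105  0.994 -0.   ] yaw 1.466 F [ 0.9 -0.2  0.3] w 44.0 q [-0.38  0.43  0.25  1.99 -0.15  0.74  1.43]
[[386.65712085 263.45159461]
 [386.82258851 288.35204549]]
 t 32.4 shift cm [13.96, -0.03, -0.06] rot [-0.001, 0.002, -0.0]
```

View pics/w19.png

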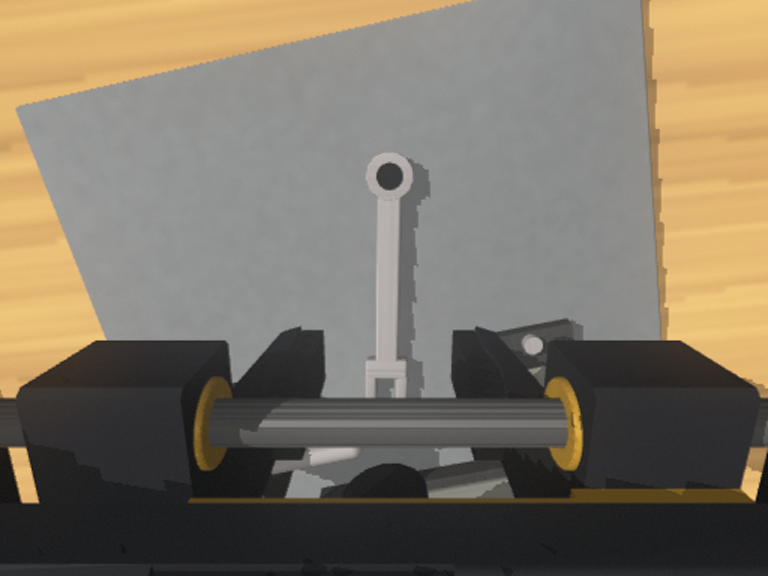

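Emit:
servo_tool(
  steps=[
    [[4, 0, 0], [0, 0, 0], 0],
    [[8, 0, 0], [0, 0, 0], 0],
    [[11, 0, 0], [0, 0, 0], 0],
    [[13, 0, 0], [0, 0, 0], 0],
    [[13.9, 0, 0], [0, 0, 0], 0],
    [[13.9, 0, 0], [0, 0, 0], 0],
    [[13.9, 0, 0], [0, 0, 0], -1],
    [[13.9, 0, 0], [0, 0, 0], -1],
    [[13.9, 0, 0], [0, 0, 0], -1],
    [[13.9, 0, 0], [0, 0, 0], -1],
    [[13.9, 0, 0], [0, 0, 0], -1],
    [[13.9, 0, 0], [0, 0, 0], -1],
  ],
  newtons=55,
)

```text
time_s: 33.4
eef_pos: [507.9, 45.1, 12.7]
orientation: [0.036, 0.706, -0.036, 0.707]
force: [-0.5, 0.6, 6.6]
gripper_width: 14.2
```

Emit:
servo_tool(
  steps=[
    [[0, 0, 0], [0, 0, 0], -1],
    [[-0.8, 0, 0], [0, 0, 0], -1],
    [[-1.5, 0, -1], [0, 0, 0], -1],
    [[-1.5, 0, -4], [0, 0, 0], -1],
    [[-1.5, 0, -7], [0, 0, 0], -1],
    [[-1.5, 0, -10], [0, 0, 0], -1],
    [[-2, 0, -11], [0, 0, 0], -1],
    [[-2, 0, -11], [0, 0, 0], -1],
  ],
)

```text
time_s: 34.07
eef_pos: [393.9, 56.3, 32.7]
orientation: [0.035, 0.707, -0.036, 0.705]
force: [-0.1, -0.1, -2.2]
gripper_width: 14.0
```

```bash
python3 - <<'E'
from h import *
st();p=cap("wrist","w20.png")
plan([400,40,160],down(1.467))
plan([430,-230,200],down(1.2))
E
```

```text
t 34.07 pos [393.9  56.3  32.7] xax [-0.004 -0.    -1.   ] yax [ 0.1    0.995 -0.   ] yaw 1.47 F [-0.1 -0.1 -2.2] w 14.0 q [-0.39  0.54  0.16  2.3  -0.25  0.33  1.46]
 t 34.12 shift cm [-12.73, -1.61, 0.47] rot [0.003, -0.0, -0.0]
 t 34.12 shift cm [-16.74, -28.17, 6.17] rot [0.27, -0.0, -0.0]
```

View pics/w20.png

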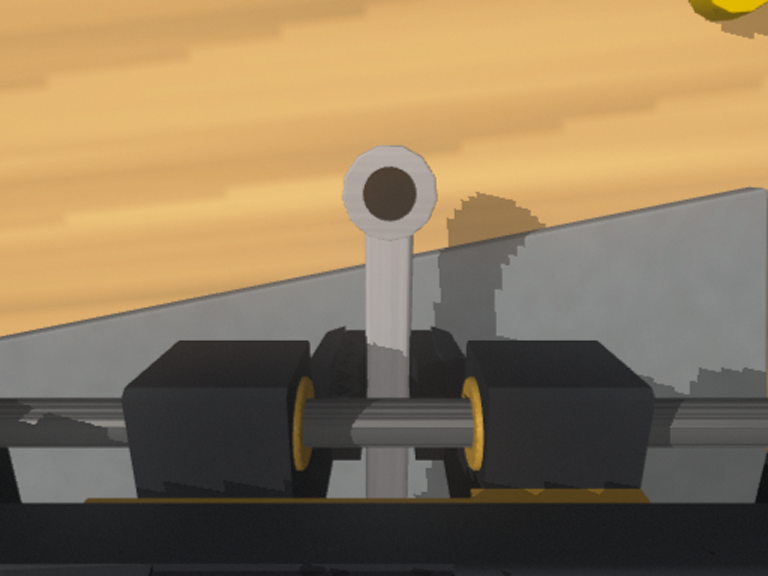

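Emit:
servo_tool(
  steps=[
    [[-4, 0, 0], [0, 0, 0], -1],
    [[-8, 0, 0], [0, 0, 0], -1],
    [[-12, -2, 0.5], [0.06, 0, 0], -1],
    [[-15, -5, 1.5], [0.12, 0, 0], -1],
    [[-16.7, -9, 2.5], [0.18, 0, 0], -1],
    [[-16.7, -13, 3.5], [0.24, 0, 0], -1],
    [[-16.7, -17, 4.5], [0.27, 0, 0], -1],
    [[-16.7, -21, 5.5], [0.27, 0, 0], -1],
    [[-16.7, -25, 6.2], [0.27, 0, 0], -1],
    [[-16.7, -28.2, 6.2], [0.27, 0, 0], -1],
    [[-16.7, -28.2, 6.2], [0.27, 0, 0], -1],
  ],
)

```text
time_s: 35.03
eef_pos: [430.5, -239.8, 200.5]
orientation: [0.132, 0.693, -0.136, 0.696]
force: [0.5, -0.3, -2.4]
gripper_width: 14.0
```

```bash
python3 - <<'E'
from h import *
st();p=cap("side","s21.png")
for r in robot.spot_point(p,"tray")[:2]: print(r["score"],onz(p,r["point"],0).round(0))
t=robot.trace(p,"tray")
if t: print(t[0]["score"],t[0]["extent"])
plan([430,-415,160],down(0.9))
E
```

```text
t 35.03 pos [ 430.5 -239.8  200.5] xax [ 0.003 -0.007 -1.   ] yax [ 0.373  0.928 -0.005] yaw 1.189 F [ 0.5 -0.3 -2.4] w 14.0 q [-0.    0.35  0.51  2.01 -0.22  0.83  1.82]
0.8 [ 430. -433.    0.]
0.9 [248.1, 123.8, 70.8, 40.0]
 t 35.18 shift cm [3.93, -17.2, 6.58] rot [0.298, 0.001, -0.0]
```

View pics/s21.png

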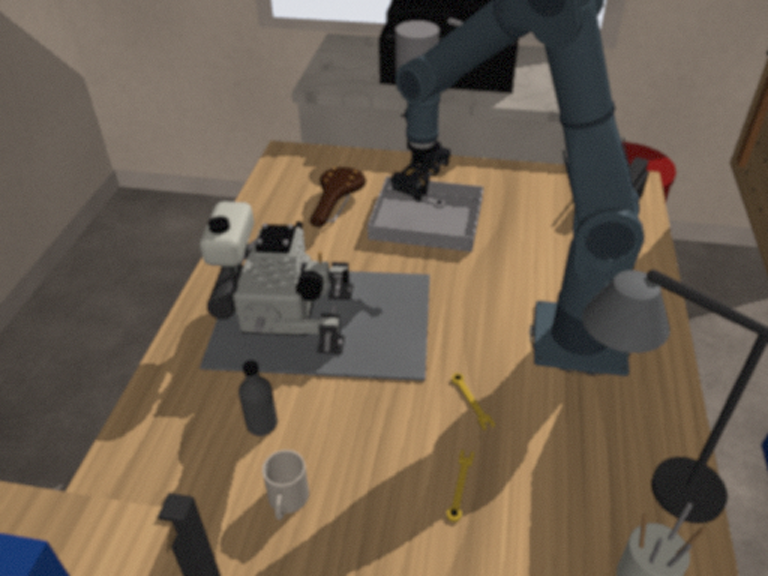

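Emit:
servo_tool(
  steps=[
    [[0, -4, 1.5], [0.1, 0, 0], -1],
    [[0, -8, 3], [0.2, 0, 0], -1],
    [[1, -12, 4.5], [0.3, 0, 0], -1],
    [[2, -15.5, 6], [0.3, 0, 0], -1],
    [[4, -17.2, 6.6], [0.3, 0, 0], -1],
    [[4, -17.2, 6.6], [0.3, 0, 0], -1],
    [[4, -17.2, 6.6], [0.3, 0, 0], -1],
  ],
)

```text
time_s: 35.77
eef_pos: [430.1, -413.6, 157.9]
orientation: [0.233, 0.668, -0.232, 0.667]
force: [-0.5, 0.3, -1.0]
gripper_width: 14.3
```

```bash
python3 - <<'E'
from h import *
st();p=cap("wrist","w22.png")
for r in robot.spot_point(p,"tray")[:2]: print(r["score"],r["point"],onz(p,r["point"],0).round(0))
E
```

```text
t 35.77 pos [ 430.1 -413.6  157.9] xax [-0.002  0.002 -1.   ] yax [0.622 0.783 0.   ] yaw 0.9 F [-0.5  0.3 -1. ] w 14.3 q [ 0.3   0.6   0.54  1.77 -0.39  0.88  1.92]
0.85 [246.3, 184.1] [ 433. -431.    0.]
```

View pics/w22.png

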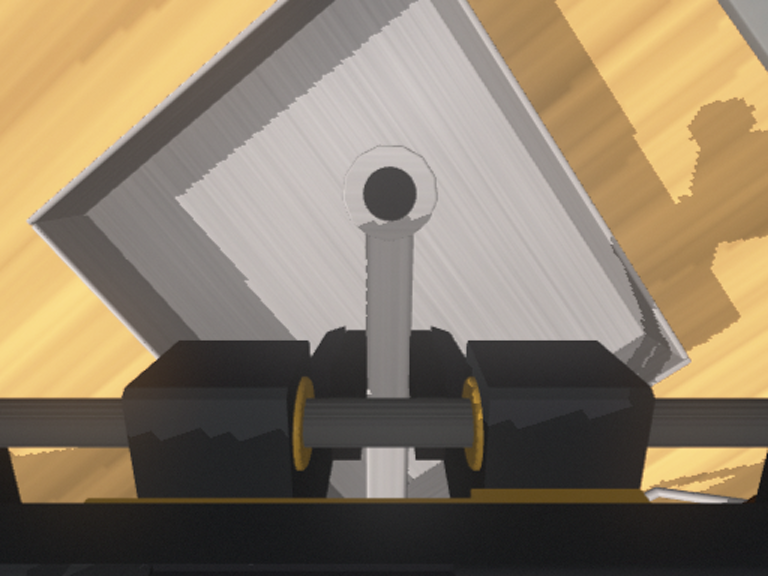

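Emit:
servo_tool(
  steps=[
    [[4, 0, -1.5], [0, 0, 0], -1],
    [[8, 0, -1.5], [0, 0, 0], -1],
    [[11, 0, -1.5], [0, 0, 0], -1],
    [[13, 0, -1.5], [0, 0, 0], -1],
    [[14.2, 0, -1.5], [0, 0, 0], -1],
    [[14.2, 0, -1.5], [0, 0, 0], -1],
    [[14.2, 0, -1.5], [0, 0, 0], 0],
    [[14.2, 0, -1.5], [0, 0, 0], 0],
    [[14.2, 0, -1.5], [0, 0, 0], 0],
    [[10, 0, -1.5], [0, 0, 0], 0],
    [[6, 0, -1.5], [0, 0, 0], 0],
    [[2, 0, -1.5], [0, 0, 0], 0],
  ],
)

```text
time_s: 36.87
eef_pos: [418.1, -405.6, 141.5]
orientation: [0.233, 0.667, -0.233, 0.668]
force: [1.2, -1.0, 0.4]
gripper_width: 44.0
```

Emit:
servo_tool(
  steps=[
    [[-4, 0, 0], [0, 0, 0], 0],
    [[-8, 0, 0], [0, 0, 0], 0],
    [[-12, 0, 0], [0, 0, 0], 0],
    [[-12, 0, 0], [0, 0, 0], 0],
  ],
)

```text
time_s: 37.2
eef_pos: [420.7, -409.3, 268.2]
orientation: [0.232, 0.663, -0.235, 0.672]
force: [0.5, -1.6, -0.6]
gripper_width: 44.0
```

```bash
python3 - <<'E'
from h import *
st();p=cap("wrist","w23.png");cap("scene","sc23.png")
plan([430,-100,270],down(.099))
E
```

```text
t 37.2 pos [ 420.7 -409.3  268.2] xax [ 0.012 -0.009 -1.   ] yax [0.623 0.782 0.001] yaw 0.898 F [ 0.5 -1.6 -0.6] w 44.0 q [ 0.23  0.44  0.63  1.72 -0.29  1.06  1.85]
 t 37.3 shift cm [-0.9, 24.65, -18.2] rot [0.8, 0.005, -0.003]
```

View pics/w23.png

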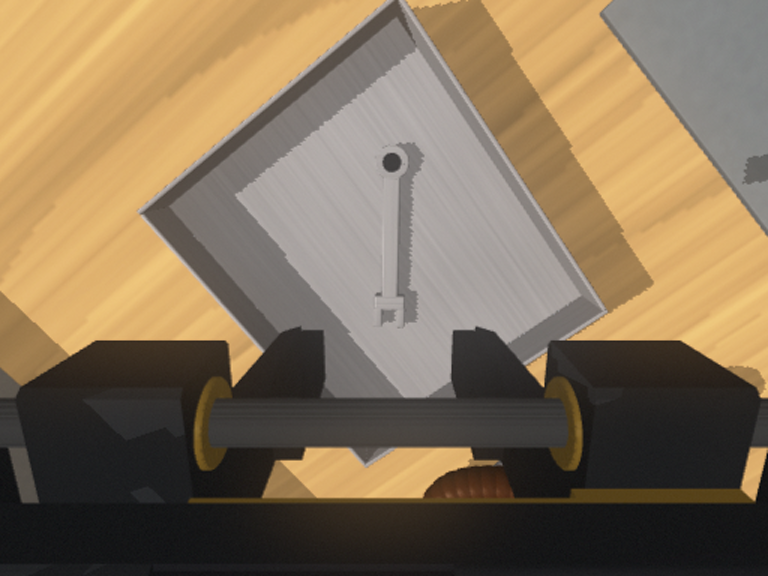

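View pics/sc23.png

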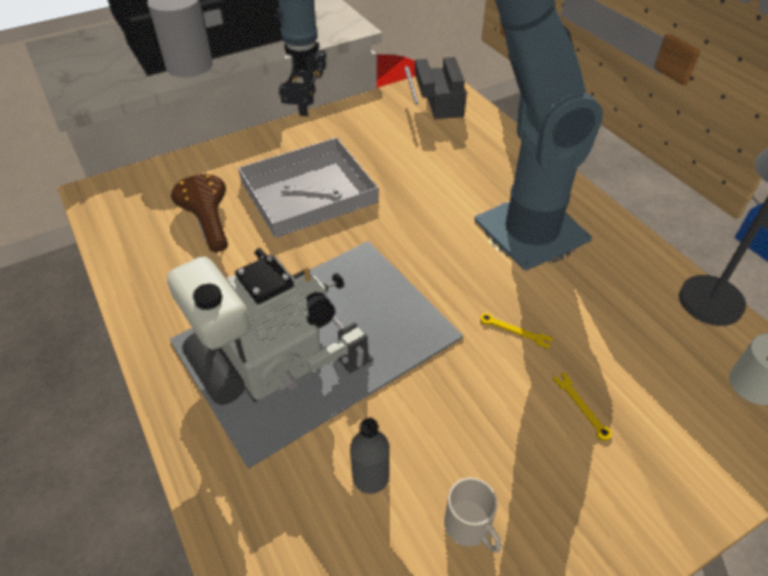

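```bash
python3 - <<'E'
from h import *
plan([450,-100,275],down(1.67));plan([480,30,275],down(1.67))
E
```

```text
t 37.3 shift cm [-1.39, 25.9, -16.63] rot [-0.771, 0.005, 0.001]
 t 37.3 shift cm [-1.41, 37.94, -22.38] rot [-0.771, 0.005, 0.001]
```

Emit:
servo_tool(
  steps=[
    [[-1, 3, -2], [0, 0, 0], 0.3],
    [[-1.4, 6, -4], [-0.1, 0, 0], 0.3],
    [[-1.4, 9.5, -6], [-0.2, 0, 0], 0.3],
    [[-1.4, 13, -8], [-0.3, 0, 0], 0.3],
    [[-1.4, 16.5, -10], [-0.4, 0, 0], 0.3],
    [[-1.4, 20, -12], [-0.5, 0, 0], 0.3],
    [[-1.4, 23.5, -14], [-0.6, 0, 0], 0.3],
    [[-1.4, 27, -16], [-0.7, 0, 0], 0.3],
    [[-1.4, 30.5, -18], [-0.77, 0, 0], 0.3],
    [[-1.4, 34, -20], [-0.77, 0, 0], 0.3],
    [[-1.4, 37, -22], [-0.77, 0, 0], 0.3],
    [[-1.4, 38, -22.4], [-0.77, 0, 0], 0.3],
  ],
)

```text
time_s: 38.3
eef_pos: [478.3, 37.7, 271.9]
orientation: [-0.037, 0.707, 0.038, 0.705]
force: [0.2, 1.1, -0.7]
gripper_width: 57.3
```

Emit:
servo_tool(
  steps=[
    [[0, 0, 0], [0, 0, 0], 0.3],
    [[0, 0, 0], [0, 0, 0], 0.3],
    [[0, 0, 0], [0, 0, 0], 0.3],
  ],
)

```text
time_s: 38.55
eef_pos: [478.8, 29.2, 272.5]
orientation: [-0.034, 0.707, 0.033, 0.706]
force: [-0.7, -0.0, 0.1]
gripper_width: 57.2
```

```bash
python3 - <<'E'
from h import *
st();p=cap("wrist","w24.png")
import pickle; pickle.dump(p,open("w24.pkl","wb"))
S=robot.capture("side");f=S["frame"];c=proj(S,[[588,160,60]])[0].astype(int)
cv2.imwrite("pics/s24.png",cv2.resize(f[c[1]-60:c[1]+40,c[0]-60:c[0]+60],None,fx=6,fy=6,interpolation=cv2.INTER_CUBIC))
plan([570.4,36.7,230],down(1.67))
E
```

```text
t 38.55 pos [478.8  29.2 272.5] xax [-0.001 -0.001 -1.   ] yax [-0.095  0.995 -0.001] yaw 1.666 F [-0.7 -0.   0.1] w 57.2 q [-0.42  0.21  0.3   1.95 -0.07  1.    1.58]
 t 38.65 shift cm [4.28, -0.12, 9.17] rot [-0.004, -0.0, 0.001]
```

View pics/w24.png

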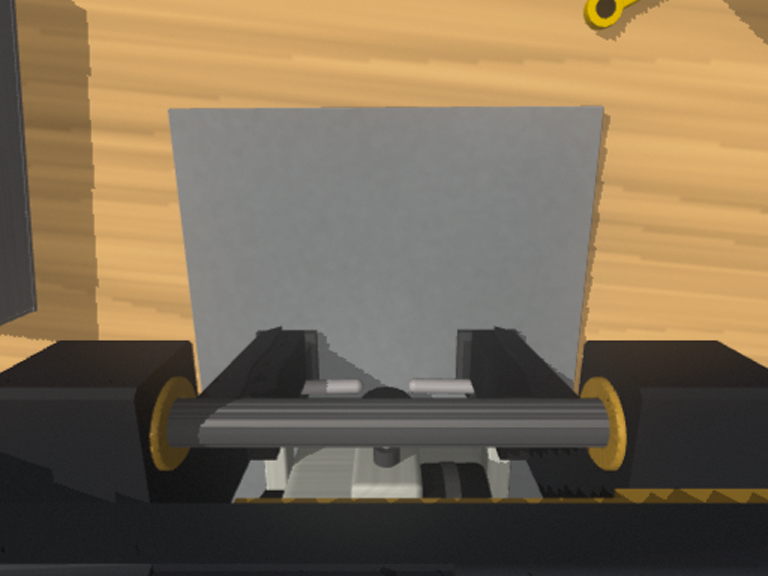

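View pics/s24.png

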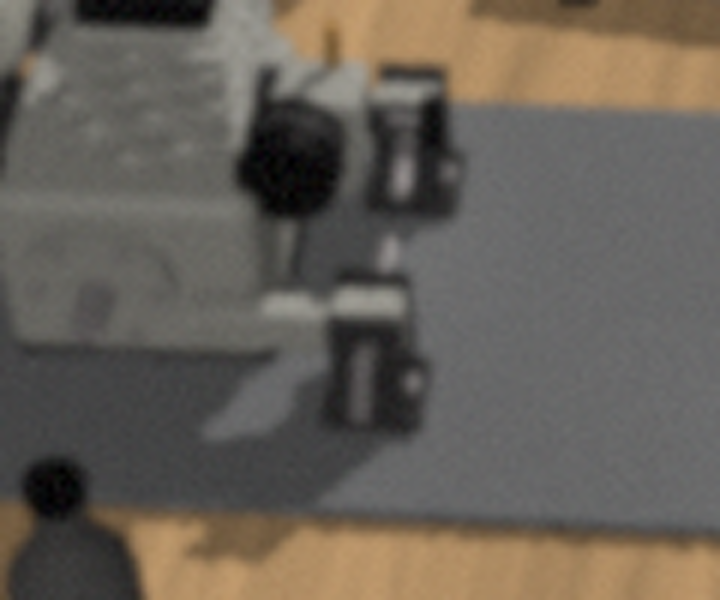

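```bash
python3 - <<'E'
from h import *
import pickle; p=pickle.load(open("w24.pkl","rb"))
cv2.imwrite("pics/c24.png",cv2.resize(p["frame"][240:275,195:325],None,fx=6,fy=6,interpolation=cv2.INTER_CUBIC))
S=R.from_euler('z',.099).as_matrix()[:2,:2];O=np.array([660.0,45.6])
for u in(361,410): print(S.T@(onz(p,[u/1.5-.17,386/1.5],68)[:2]-O))
print("side? ")
E
```

```text
[-60.74832473 -21.52450807]
[-60.72758777  20.08052053]
side?
```

View pics/c24.png

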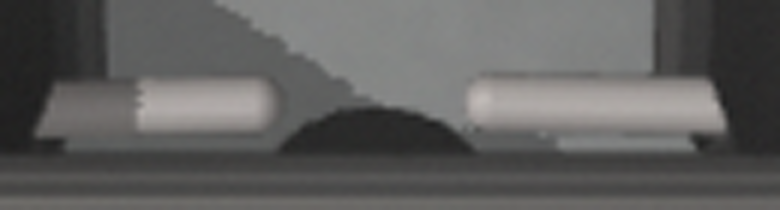

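Both pin tips read as nearly symmetric, at stand y of about −21.5 and +20.1 mm. That puts the centres at about −77.5 and +76 mm, inside the band. Now the choke.

Emit:
servo_tool(
  steps=[
    [[0, -0.1, 3], [0, 0, 0], 0.3],
    [[1, -0.1, 6], [0, 0, 0], 0.3],
    [[3, -0.1, 9.2], [0, 0, 0], 0.3],
    [[4.3, -0.1, 9.2], [0, 0, 0], 0.3],
    [[4.3, -0.1, 9.2], [0, 0, 0], 0.3],
    [[4.3, -0.1, 9.2], [0, 0, 0], 0.3],
    [[4.3, -0.1, 9.2], [0, 0, 0], 0.3],
  ],
)

```text
time_s: 39.23
eef_pos: [570.7, 38.3, 230.9]
orientation: [-0.034, 0.706, 0.034, 0.706]
force: [0.6, 0.3, 0.1]
gripper_width: 57.2
```

```bash
python3 - <<'E'
from h import *
st();p=cap("wrist","w25.png")
print(proj(p,[[570.4,36.7,150]])*1.5)
plan([570.4,36.7,138],down(1.67))
E
```

```text
t 39.23 pos [570.7  38.3 230.9] xax [ 0. -0. -1.] yax [-0.096  0.995 -0.   ] yaw 1.667 F [0.6 0.3 0.1] w 57.2 q [-0.37  0.42  0.29  1.77 -0.14  0.97  1.65]
[[383.8003412 287.7172849]]
 t 39.28 shift cm [9.33, -0.19, -0.09] rot [-0.002, 0.001, -0.0]
```

View pics/w25.png

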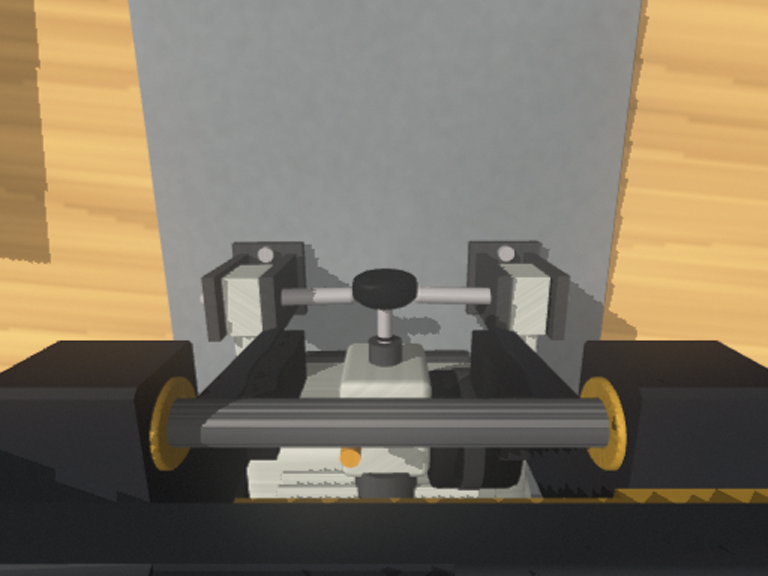

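Emit:
servo_tool(
  steps=[
    [[3.5, -0.15, -0.1], [0, 0, 0], 0.3],
    [[6.5, -0.15, -0.1], [0, 0, 0], 0.3],
    [[8.5, -0.15, -0.1], [0, 0, 0], 0.3],
    [[9.3, -0.15, -0.1], [0, 0, 0], 0.3],
    [[9.3, -0.15, -0.1], [0, 0, 0], 0.3],
    [[9.3, -0.15, -0.1], [0, 0, 0], 0.3],
    [[9.3, -0.15, -0.1], [0, 0, 0], 0.3],
  ],
  newtons=25,
)

```text
time_s: 39.87
eef_pos: [571.4, 37.8, 139.0]
orientation: [-0.035, 0.705, 0.035, 0.707]
force: [0.9, -0.7, 0.4]
gripper_width: 57.2
```

```bash
python3 - <<'E'
from h import *
st()
plan([570.4,36.7,138],down(1.67))
E
```

```text
t 39.87 pos [571.4  37.8 139. ] xax [ 0.003  0.    -1.   ] yax [-0.098  0.995  0.   ] yaw 1.669 F [ 0.9 -0.7  0.4] w 57.2 q [-0.34  0.54  0.26  1.84 -0.19  0.78  1.69]
 t 39.87 shift cm [0.09, -0.1, -0.11] rot [-0.001, 0.003, -0.0]
```

Close on the knob, then look before pulling.

Emit:
servo_tool(
  steps=[
    [[0, -0.1, -0.1], [0, 0, 0], 0],
    [[0, -0.1, -0.1], [0, 0, 0], -0.2],
    [[0, -0.1, -0.1], [0, 0, 0], -0.4],
    [[0, -0.1, -0.1], [0, 0, 0], -0.4],
    [[0, -0.1, -0.1], [0, 0, 0], -0.6],
    [[0, -0.1, -0.1], [0, 0, 0], -0.6],
    [[0, -0.1, -0.1], [0, 0, 0], -0.6],
  ],
)

```text
time_s: 40.45
eef_pos: [569.6, 36.5, 137.5]
orientation: [-0.035, 0.706, 0.035, 0.706]
force: [-0.4, -0.8, 5.2]
gripper_width: 32.2
```

```bash
python3 - <<'E'
from h import *
st()
cap("wrist","w26.png")
E
```

```text
t 40.45 pos [569.6  36.5 137.5] xax [ 0.001 -0.    -1.   ] yax [-0.098  0.995 -0.   ] yaw 1.669 F [-0.4 -0.8  5.2] w 32.2 q [-0.34  0.54  0.26  1.84 -0.19  0.78  1.69]
```

View pics/w26.png

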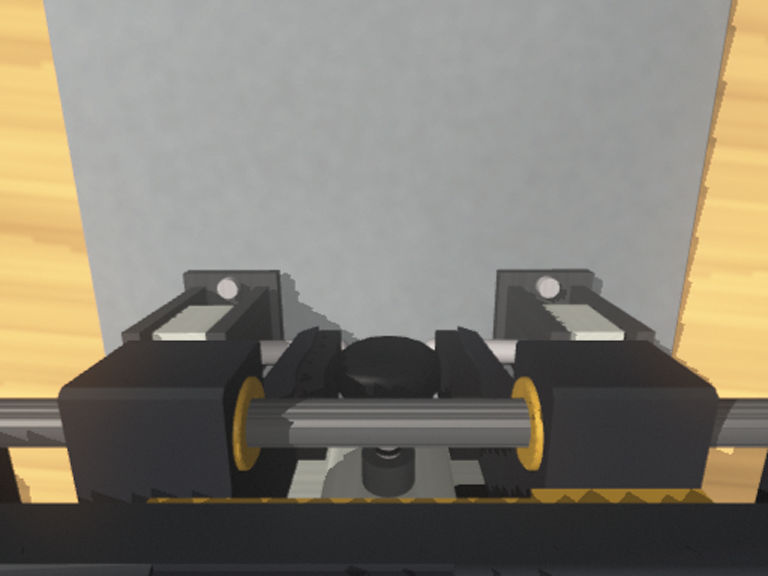

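Emit:
servo_tool(
  steps=[
    [[0, 0, -0.3], [0, 0, 0], -0.6],
    [[0, 0, -0.6], [0, 0, 0], -0.6],
    [[0, 0, -0.9], [0, 0, 0], -0.6],
    [[0, 0, -1.2], [0, 0, 0], -0.6],
    [[0, 0, -1.5], [0, 0, 0], -0.6],
    [[0, 0, -1.5], [0, 0, 0], -0.6],
    [[0, 0, -1.5], [0, 0, 0], -0.6],
    [[0, 0, -1.5], [0, 0, 0], -0.6],
  ],
)

```text
time_s: 41.17
eef_pos: [554.5, 35.0, 137.6]
orientation: [-0.035, 0.706, 0.035, 0.706]
force: [-0.1, -0.7, 6.0]
gripper_width: 32.1
```

```bash
python3 - <<'E'
from h import *
st()
S=R.from_euler('z',.099).as_matrix()[:2,:2];O=np.array([660.0,45.6])
print(S.T@(robot.read_state()["eef_pos"][:2]-O))
cap("wrist","w27.png")
E
```

```text
t 41.17 pos [554.5  35.  137.6] xax [ 0.001 -0.    -1.   ] yax [-0.098  0.995 -0.   ] yaw 1.669 F [-0.1 -0.7  6. ] w 32.1 q [-0.34  0.52  0.26  1.88 -0.19  0.76  1.69]
[-106.06746323   -0.10748824]
```

View pics/w27.png

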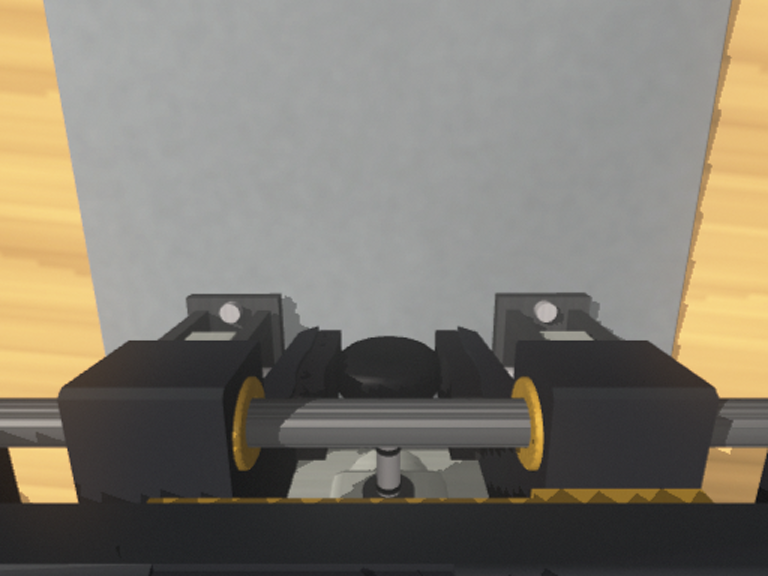

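Emit:
servo_tool(
  steps=[
    [[0, 0, 0], [0, 0, 0], 0.3],
    [[0, 0, 0], [0, 0, 0], 0.3],
    [[0, 0, 0], [0, 0, 0], 0.3],
    [[0, 0, 0], [0, 0, 0], 0.3],
    [[-2, 0, 0], [0, 0, 0], 0.3],
    [[-5, 0, 0], [0, 0, 0], 0.3],
    [[-9, 0, 0], [0, 0, 0], 0.3],
    [[-9, 0, 0], [0, 0, 0], 0.3],
    [[-9, 0, 0], [0, 0, 0], 0.3],
  ],
)

```text
time_s: 41.97
eef_pos: [555.6, 35.4, 228.9]
orientation: [-0.034, 0.705, 0.035, 0.708]
force: [-0.5, 0.0, -0.7]
gripper_width: 57.3
```

```bash
python3 - <<'E'
from h import *
st()
p=cap("wrist","w28.png")
S=R.from_euler('z',.099).as_matrix()[:2,:2];O=np.array([660.0,45.6])
r=lambda v:(O+S@v).tolist()
for d in(0,15,30): print(d,proj(p,[r([-90-d,0])+[150]])*1.5)
E
```

```text
t 41.97 pos [555.6  35.4 228.9] xax [ 0.004  0.001 -1.   ] yax [-0.098  0.995  0.001] yaw 1.669 F [-0.5  0.  -0.7] w 57.3 q [-0.38  0.39  0.3   1.82 -0.14  0.95  1.65]
0 [[386.28811627 316.37377231]]
15 [[386.28382871 288.82349039]]
30 [[386.27939563 260.33816801]]
```

View pics/w28.png

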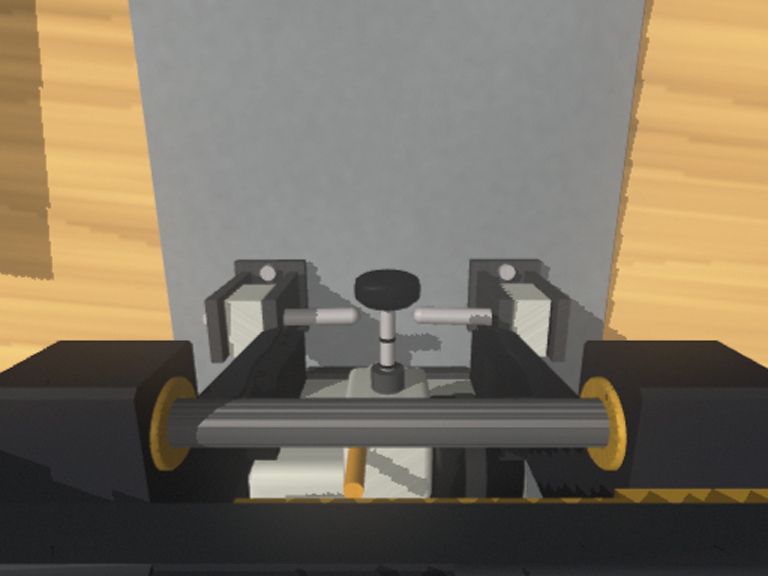

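The knob sits at (387,289), which matches the 15 mm prediction exactly, and both pins are unchanged. I'll back away and do a final check.

Emit:
servo_tool(
  steps=[
    [[-3, 0, -1], [0, 0, 0], 0.3],
    [[-6, 0, -4], [0, 0, 0], 0.3],
    [[-8, 0, -7], [0, 0, 0], 0.3],
    [[-8, 0, -10], [0, 0, 0], 0.3],
    [[-8, 0, -10], [0, 0, 0], 0.3],
    [[-8, 0, -10], [0, 0, 0], 0.3],
    [[-8, 0, -10], [0, 0, 0], 0.3],
  ],
)

```text
time_s: 42.6
eef_pos: [454.8, 25.7, 306.1]
orientation: [-0.035, 0.707, 0.035, 0.706]
force: [-0.5, 0.2, 0.8]
gripper_width: 57.2
```

```bash
python3 - <<'E'
from h import *
st()
p=cap("wrist","w29.png");q=cap("scene","sc29.png")
S=R.from_euler('z',.099).as_matrix()[:2,:2];O=np.array([660.0,45.6])
r=lambda v:(O+S@v).tolist()
for d in(0,15,30): print(d,proj(p,[r([-90-d,0])+[150]])*1.5,proj(q,[r([-90-d,0])+[150]])*1.5)
for t in["screwdriver_grip","plug_spanner_centre","spanner_centre"]:
    for x in robot.spot_point(q,t)[:3]: print(t,round(x["score"],2),onz(q,x["point"],10).round(0))
E
```

```text
t 42.6 pos [454.8  25.7 306.1] xax [-0.001 -0.    -1.   ] yax [-0.099  0.995 -0.   ] yaw 1.67 F [-0.5  0.2  0.8] w 57.2 q [-0.44  0.12  0.31  1.96 -0.04  1.07  1.56]
0 [[386.52758282 411.31993306]] [[337.14784587 280.16723686]]
15 [[386.53555897 393.09240101]] [[343.22996571 277.05567835]]
30 [[386.54371966 374.44314668]] [[349.25834459 273.97161324]]
spanner_centre 0.8 [242. 231.  10.]
spanner_centre 0.8 [254. 467.  10.]
spanner_centre 0.75 [ 437. -401.   10.]
```

View pics/sc29.png

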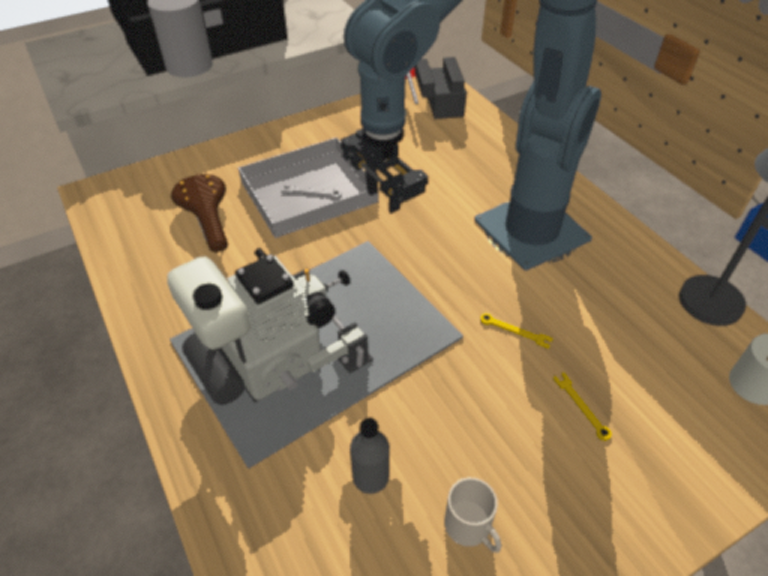

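View pics/w29.png

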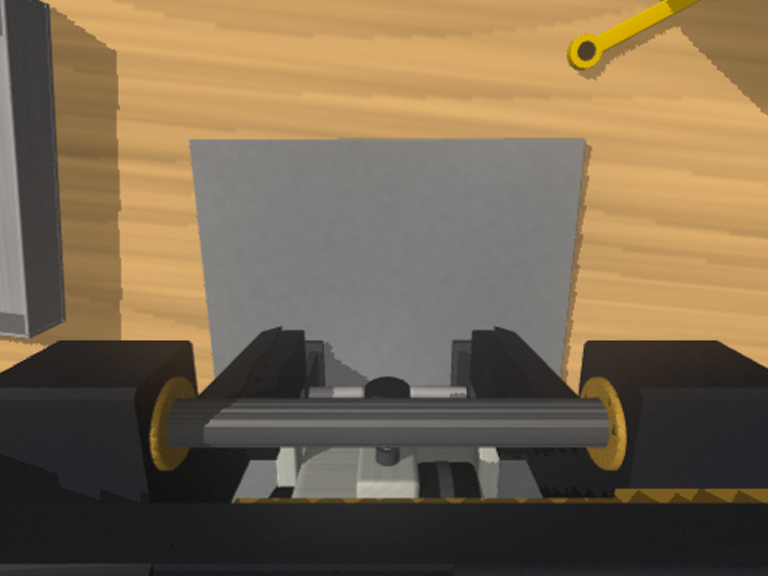

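The final scene picture shows the knob at (344,277), which fits the 15 mm prediction of (343,277). The bed is clear, the spanner is in the tray, and the saddle, mug and bottle are where they started. I'm handing in.

```bash
python3 - <<'E'
from h import *
print(robot.sign_off()); 
E
```

```text
the job is handed in; nothing more can be done
None
```

The job is handed in: both hitch pins are through their mounting eyes from the outside, the spanner is in the tray, and the choke was then pulled to half.

- **Pins:** The last measurement put their centres at stand y of about +76 mm and −77.5 mm, inside the 66–86 mm band. The bends read about 1.5–3.5 mm off fully home. That is close to the camera error, so I can't say they are touching the plates exactly. The right pin took about 20 N at the end of the push.
- **Tools:** The spanner was the only hand tool I found on the bed. It was knocked towards the engine partway through, so I found it again and placed it in the middle of the tray. The strip of bed behind the engine never showed fully in any picture, and the networks found no other tool.
- **Choke:** After letting go, the knob showed within about 1 mm of the 15 mm click in both the wrist and scene pictures.
- **Saddle, mug and oil bottle:** They look unmoved in the final scene picture. I checked this by eye and did not measure it.

No final check failed. The job took about 43 s of the 210 s allowed.

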